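Open the vial lockbox

ROBOT

A 6-joint arm with a two-finger parallel gripper is mounted at the origin on the work surface. World frame = base frame: x ahead of the robot, y to its left, z up, the work surface at z = 0. Lengths are in m, angles in degrees, forces in N, time in s.
With the tool pointing down it reaches from about 0.4 to 0.825 m from the base axis. Payload 7 kg.
Tool frame: the origin (TCP) lies midway between the tips of the shut fingers; the grasp point (between the pads) lies 19 mm behind it; z points along the fingers, y is the direction in which the jaws open and shut (so a half turn about z gives the same grasp; the last joint's range is limited). The gripper opens to 88 mm and grips with 3 to 60 N. Pads are 19 mm wide; open, the fingers measure 130 mm over their backs; the gripper's body (78 mm by 193 mm) begins 47 mm behind the grasp point.
Start: joints at [91.908, 20.546, 0.682, 0, -70.136, -16.507], TCP at [0.17, 0.653, 0.227] pointing down, gripper open.
Joint ranges: [-176.03, 176.03], [-82.01, 121.73], [-58.28, 71.71], [-173.87, 95.51], [-174.79, -0.11], [-173.66, 173.66]. Speed limits (degrees/s): [136.94, 136.94, 172.46, 180, 180, 180].

INTERFACE

Orientations are given as [roll, pitch, yaw] about the fixed x, y, z axes, in that order (R = Rz(yaw) Ry(pitch) Rx(roll)).
In Python, from plant import sensors, cams, job gives the robot as it stands.
- The arm moves only by the tool move_arm, never from a script. Its argument "commands" is a list of rows, each a list of 7 numbers: the finger opening in cm, from 0 to 8.76, then the shift along the tool's x, y, z in cm, then the turn, a rotation vector about the tool's x, y, z in rad. In form: [[hand, x, y, z, wx, wy, wz], ...]. A call has exactly 8 rows; each row is the pose to reach, as a shift and turn from the pose commanded when the call began, along the tool's axes at that moment; what a row does not reach only later rows make up. A row lasts 1/8 s, in which the tool goes at most 62.5 mm and 10.7 degrees, less where a joint would pass 70% of its speed; a pose out of reach is approached as far as the arm can. A call with a gripper value outside its range is refused whole. The fingers move at their own pace and stop on an object; the grip force is fixed at half the most. Time passes only in rows, so rows that repeat a pose let the fingers close, or fill a call up. It gives the time, the measured TCP pose, the force and the opening at its end, in the units of the state.
- sensors.get_obs(): the state, without advancing time (a new reading comes with each control period).
- cams.snapshot(name): name is "scene" or "top" or "wrist"; returns a dict with "frame" (400x640x3 uint8, red, green, blue), "camera_matrix" (3x3 intrinsics, pixels), "dist_coeffs" ([k1, k2, p1, p2, k3] as OpenCV has them; the pictures are not rectified), "R" (3x3) and "t" (3): a world point X has camera coordinates R X + t. Camera axes: x right, y down, z forward; pixel columns grow to the right and rows downward; lengths in m; the calibration is good to about 2 mm. A picture is of the moment at which its call begins. There is no depth.
- job.close_job(): hands the job in, once; it reports no verdict.
The state is a dict: "clock": time; "joint_pos": joint angles; "qvel": joint speeds; "tau": joint torques, N m; "tool_pos": TCP position; "orientation": TCP orientation; "force": force on the tool from outside, world axes, zero at the start; "moment": the same for the moment, N m; "opening": finger opening in m.
Only numpy, scipy, OpenCV 4.12 (cv2) and the standard library are available. Lean on these libraries where they do the work, as an engineer would, in place of code of your own. Each camera call takes 0.05 s, during which the arm holds its last target.

TASK

Unlock the vial lockbox on the lab bench with its crank dial: turn clockwise past the red line once and stop when red comes to the yellow index the second time; turn anticlockwise past the blue line once and stop when blue comes to the index the second time; then turn clockwise again gently until the dial stops dead by itself, without forcing it. Then slide the blue cover back all the way so the vials are uncovered, let go, and leave everything else on the bench where it is.

Things in the scene. Friction and masses are not known exactly. Their poses are not given: they have to be found in the camera images.
- lockbox: grey steel vial lockbox fixed to the bench, 220 (own x) x 270 (own y) x 85 mm tall; origin under its centre, own x towards its rear deck. Dial on its right half (own -y), blue sliding cover over the vials on its left (own +y). The fixed yellow index lies on the box top at the own +x side of the dial. A hidden spring catch holds the cover until the combination is dialled.
- lock_head: the lock: steel bezel 100 mm across on the box top, with the dial and hidden wheels; origin on the dial axis at bench height. After the last reversal the catch drops and stops the dial dead, at a place that differs each time: dial 0.5 to 2.0 rad. Over 25 N between dial works and catch damages the lock; a stop felt as 6 to 12 N at the knob is enough.
- dial_axis (a point): point on the vertical dial axis at the dial's top face, 98 mm above the bench; dial: black disc 90 mm across; axes are the lockbox's (x points to the yellow index). On the dial the red line lies 1.20 rad anticlockwise of the knob (seen from above), the blue line 0.80 rad clockwise of it. A line may be up to 0.13 rad off the index when you stop on it to reverse.
- knob_mid (a point): centre of the aluminium crank knob that stands on the dial: upright cylinder 16 mm across, 32 mm tall (100 to 132 mm above the bench), 34 mm from the dial axis, spinning freely about its own upright axis, so the dial is cranked by carrying the knob round the axis in a circle without turning the gripper (grip it firmly, 30 to 45 N, or it rolls along flat pads)
- dial (a joint): dial angle in rad over several turns, growing clockwise from above; 0 when the crank knob with its white line is at the yellow index. Starts between -3.2 and 0.5; red then comes to the index at 1.20 and a second time at 7.48; turning back, blue at 5.48 and a second time at -0.80, where the catch may click and stop the dial some 0.13 rad past the mark. Drag at the knob 1.5 to 5 N.
- cover_grip (a point): centre of the aluminium grip block on the blue cover: 16 (own x) x 44 (own y) x 30 mm tall, from 92 to 122 mm above the bench, 30 mm from the cover's middle on the robot's side; axes as the lockbox's
- cover (a joint): how far the cover (104 x 114 mm) has slid in the lockbox's own +x direction, over the rear deck, in m: 0 shut, 0.085 at its end stop. It drags with about 3 N when free; while the catch holds it, it gives only about 2 mm
- reagent: amber reagent bottle, 56 mm across, 110 mm tall; origin under its base; bystander
- solvent_jar: clear jar with blue cap, 60 mm across, 85 mm tall; origin under its base; bystander
- vial_rack: green rack 60 x 120 mm, 51 mm tall with eight capped vials; origin under its base; bystander
- spanner: steel spanner 150 mm long lying flat; bystander
- beaker: white open beaker, 60 mm across, 75 mm tall; origin under its base; bystander
- parts_tray: white shallow tray 110 x 160 x 30 mm; origin under its base; bystander
- mouse: round grey computer mouse 60 mm across, 32 mm tall; origin under its base; bystander

How it is judged:
By the outcome, as a careful person would: the job done as asked, in the order asked, and still so for the second after the job is handed in, with the robot touching nothing.
It also fails if it takes over 72 s, if anything falls off the work surface, if the arm or the gripper's body presses on something with over 40 N, if the wrist force passes 120 N, or if a joint passes its speed limit or range.

## Working session

There is one attempt and no reset: what is moved stays moved. The work goes in short steps, Python scripts to look and compute and a tool call to move; the robot and the scene stay as the last step left them, time stands still between calls to the robot, and variables do not carry over. Pictures are saved under pics/ and viewed, and the job is handed in when it is done.

Besides the shell and the picture viewer there is one more tool, called after "Request:" by a JSON object that holds its "api" and its "payload". move_arm: Moves the arm, as the interface text tells. Its arguments: {"type":"object","properties":{"commands":{"type":"array"}},"required":["commands"]}

```bash
ls; mkdir -p pics
python3 - <<'E'
from plant import sensors,cams
import cv2
o=sensors.get_obs();print(o)
for n in["scene","top","wrist"]:
    s=cams.snapshot(n);cv2.imwrite(f"pics/a_{n}.png",s["frame"][:,:,::-1]);print(n,s["camera_matrix"],s["dist_coeffs"],s["R"],s["t"])
E
```

```text
pics
{'clock': 0.0, 'joint_pos': array([ 9.19083142e+01,  2.05883772e+01,  6.32917722e-01, -2.15330609e-02,
       -7.01355066e+01, -1.65063377e+01]), 'qvel': array([ 0.04007894,  0.07227531, -0.09506425,  0.04805261, -0.08553436,
        0.01962353]), 'tau': array([ 3.16430132e-04, -5.82714593e+01,  2.93050826e+01,  6.99717432e+00,
        7.11073910e-03, -1.48600216e-04]), 'tool_pos': array([0.17002504, 0.6527174 , 0.22564626]), 'orientation': array([ 1.79907031e+02, -6.43972580e-03, -1.46053512e+01]), 'force': array([-0.16739153, -0.302487  , -0.55127052]), 'moment': array([0.0196003 , 0.01957105, 0.03345581]), 'opening': 0.087672924532794}
scene [[390.56803413   0.         322.7677818 ]
 [  0.         390.56803413 196.90986119]
 [  0.           0.           1.        ]] [-0.08592513  0.          0.          0.          0.        ] [[-3.69049775e-04  9.99999631e-01  7.75729926e-04]
 [ 7.98783438e-01  7.61484358e-04 -6.01618184e-01]
 [-6.01618553e-01  3.97613162e-04 -7.98783424e-01]] [ 0.00602274 -0.4233798   1.47973859]
top [[376.50209636   0.         325.56114085]
 [  0.         376.50209636 198.46547447]
 [  0.           0.           1.        ]] [-0.03917039  0.          0.          0.          0.        ] [[ 0.02595706 -0.99960622  0.01065979]
 [-0.99263688 -0.02703521 -0.11807254]
 [ 0.11831423 -0.00751649 -0.99294776]] [-0.00552871  0.59800767  1.39168793]
wrist [[283.18946514   0.         318.36423392]
 [  0.         283.18946514 199.44305384]
 [  0.           0.           1.        ]] [-0.04715397  0.          0.          0.          0.        ] [[-2.50098722e-01 -9.68220309e-01  2.50868673e-04]
 [-9.28787918e-01  2.39986209e-01  2.82417462e-01]
 [-2.73502527e-01  7.03992426e-02 -9.59291569e-01]] [ 0.67637448 -0.03402927  0.39002314]
```

View pics/a_scene.png

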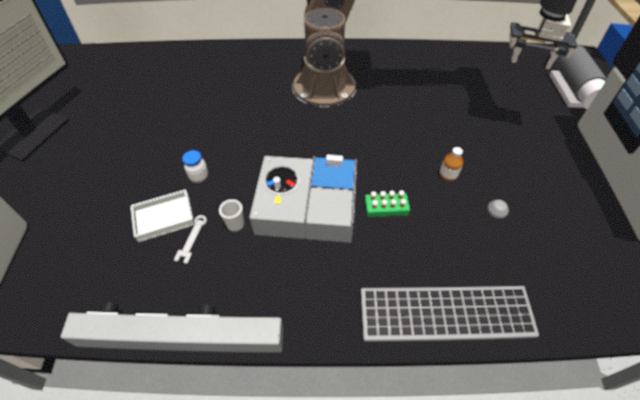

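View pics/a_top.png

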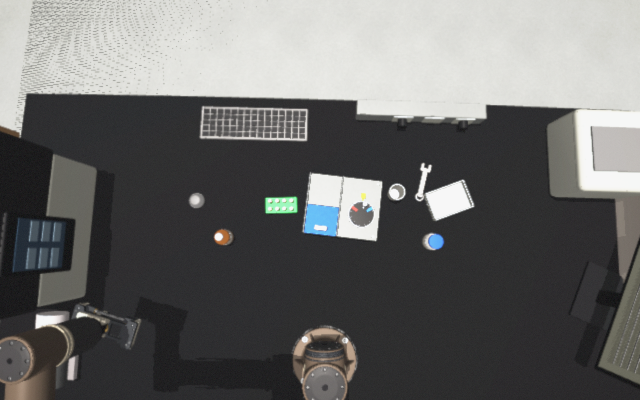

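View pics/a_wrist.png

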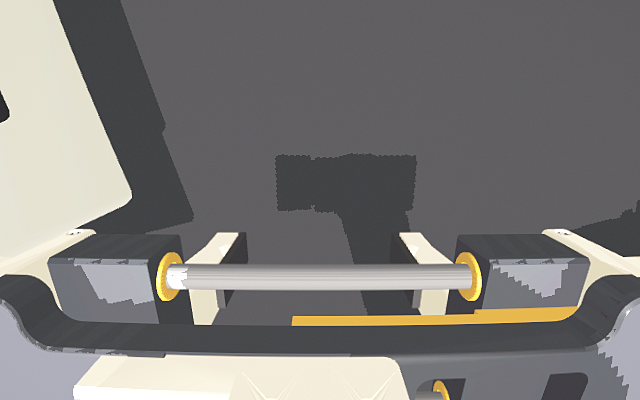

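The lockbox sits ahead of the base: in scene around (305,197), in top around (343,207). The arm is well off to the left. I'll zoom in on the box.

```bash
cat > h.py <<'E'
import numpy as np,cv2
def und(s,uv):
    return cv2.undistortPoints(np.array(uv,float).reshape(-1,1,2),s["camera_matrix"],np.array(s["dist_coeffs"])).reshape(-1,2)
def ray(s,uv,z):
    n=und(s,uv);R=np.array(s["R"]);t=np.array(s["t"]);c=-R.T@t
    d=np.c_[n,np.ones(len(n))]@R
    return c+d*((z-c[2])/d[:,2])[:,None]
def proj(s,X):
    r,_=cv2.Rodrigues(np.array(s["R"]));return cv2.projectPoints(np.array(X,float).reshape(-1,1,3),r,np.array(s["t"]),s["camera_matrix"],np.array(s["dist_coeffs"]))[0].reshape(-1,2)
def masks(s):
    h=cv2.cvtColor(s["frame"],cv2.COLOR_RGB2HSV);H,S,V=h[...,0],h[...,1],h[...,2]
    return dict(red=((H<8)|(H>172))&(S>150)&(V>90),yel=(H>22)&(H<35)&(S>120)&(V>120),blue=(H>98)&(H<118)&(S>150)&(V>90))
def blobs(m,amin=4):
    n,l,st,c=cv2.connectedComponentsWithStats(m.astype(np.uint8));return [(st[i,4],c[i].round(2).tolist()) for i in range(1,n) if st[i,4]>=amin]
E
python3 - <<'E'
from h import *
from plant import cams
for n,(x0,y0,x1,y1) in dict(scene=(240,145,370,250),top=(290,160,400,250)).items():
    s=cams.snapshot(n)
    c=s["frame"][y0:y1,x0:x1,::-1];cv2.imwrite(f"pics/b_{n}.png",cv2.resize(c,None,fx=6,fy=6,interpolation=cv2.INTER_NEAREST)[:600])
    for k,m in masks(s).items():
        mm=np.zeros_like(m);mm[y0:y1,x0:x1]=m[y0:y1,x0:x1]
        for a,p in blobs(mm): print(n,k,a,p,ray(s,[p],.098 if k!='yel' else .086).round(4))
E
```

```text
scene red 49 [289.57, 182.02] [[ 0.5529 -0.0968  0.098 ]]
scene yel 25 [277.2, 199.88] [[ 0.6049 -0.1282  0.086 ]]
scene blue 928 [333.09, 174.34] [[0.5253 0.0228 0.098 ]]
scene blue 30 [269.63, 182.43] [[ 0.5543 -0.1514  0.098 ]]
top yel 14 [362.93, 195.86] [[ 0.6053 -0.1259  0.086 ]]
top blue 11 [335.45, 209.73] [[ 0.5505 -0.0259  0.098 ]]
```

View pics/b_scene.png

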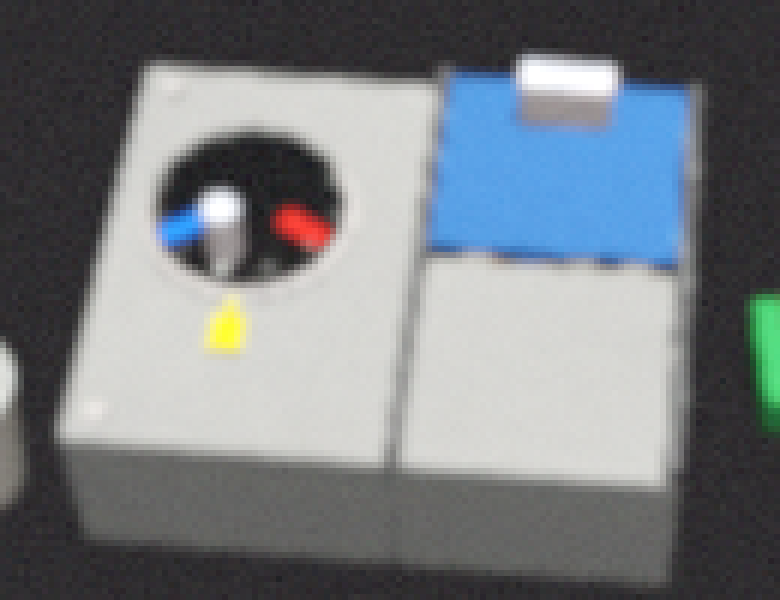

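View pics/b_top.png

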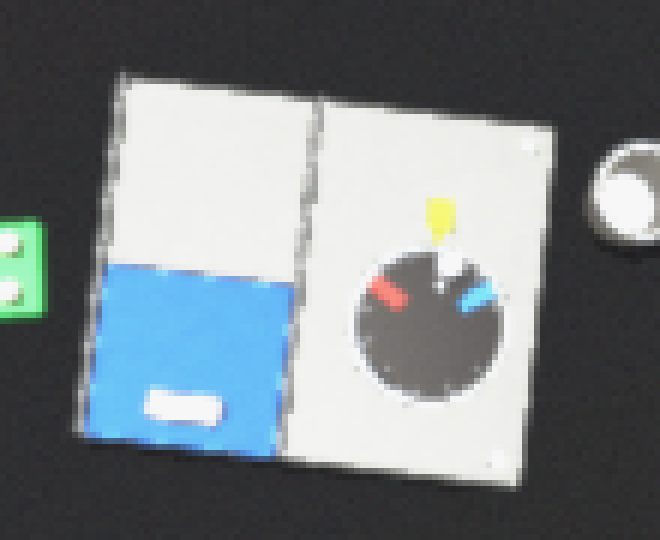

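In the zooms: dial centre about top crop (430,325), knob almost at the yellow index, red to its left (anticlockwise), blue to its right, cover grip at crop (183,408). Next I'll measure these precisely from contours.

```bash
cat >> h.py <<'E'
from plant import sensors,cams
E
python3 - <<'E'
from h import *
for n,corn,dc,r in [("top",[(122,75),(553,127),(520,487),(78,437)],(430,325),16),("scene",[(145,62),(700,85),(668,487),(58,440)],(249,208),20)]:
    off=np.array((290,160) if n=="top" else (240,145))
    s=cams.snapshot(n)
    C=ray(s,np.array(corn)/6+off-.5+.0,.085)
    print(n,"corners",C.round(4)[:,:2].tolist(),"mean",C.mean(0).round(4), [np.linalg.norm(C[i]-C[i-1]).round(3) for i in range(4)])
    e=[C[0]-C[1],C[3]-C[2],C[0]-C[3],C[1]-C[2]]
    print([np.degrees(np.arctan2(v[1],v[0])).round(2) for v in e])
    # dial: non-grey/bright pixels near centre -> contour
    g=s["frame"].astype(int);V=g.max(2);Sat=g.max(2)-g.min(2)
    m=((V<140)|(Sat>70)).astype(np.uint8)
    c=np.array(dc)/6+off
    yy,xx=np.mgrid[:400,:640];m[(xx-c[0])**2+(yy-c[1])**2>r**2]=0
    cs,_=cv2.findContours(m,cv2.RETR_EXTERNAL,cv2.CHAIN_APPROX_NONE);k=max(cs,key=cv2.contourArea).reshape(-1,2)
    h=cv2.convexHull(k.astype(np.int32)).reshape(-1,2)
    P=ray(s,h,.098)[:,:2];A=np.c_[2*P,np.ones(len(P))]
    x=np.linalg.lstsq(A,(P**2).sum(1),rcond=None)[0];rad=np.sqrt(x[2]+x[0]**2+x[1]**2)
    res=np.linalg.norm(P-x[:2],axis=1)-rad
    print("dial",x[:2].round(4),"rad",rad.round(4),"rms",res.std().round(4))
    h_=cv2.cvtColor(s["frame"],cv2.COLOR_RGB2HSV)
    for nm,lo,hi in (("red1",(0,90,80),(9,255,255)),("red2",(172,90,80),(180,255,255)),("blue",(92,110,80),(118,255,255))):
        mm=cv2.inRange(h_,lo,hi);mm[(xx-c[0])**2+(yy-c[1])**2>r**2]=0
        for a,p in blobs(mm>0):
            q=ray(s,[p],.0985)[0];print(nm,a,p,q.round(4),"ang",np.degrees(np.arctan2(q[1]-x[1],q[0]-x[0])).round(1),np.linalg.norm(q[:2]-x[:2]).round(4))
    # grip block
    cg=np.array((183,405))/6+off if n=="top" else np.array((567,80))/6+off
    mm=((V>200)&(Sat<40)) ; mm[(abs(xx-cg[0])>12)|(abs(yy-cg[1])>(5 if n=='top' else 4))]=0
    for a,p in blobs(mm): print("grip",a,p,ray(s,[p],.122).round(4))
    kk=np.array((450,262))/6+off if n=="top" else np.array((222,203))/6+off
    mm=((V>170)&(Sat<50)); mm[(abs(xx-kk[0])>4)|(abs(yy-kk[1])>4)]=0
    for a,p in blobs(mm): print("knob",a,p,ray(s,[p],.132).round(4))
    mm=masks(s)["yel"];mm[(xx-c[0])**2+(yy-c[1])**2>30**2]=0
    for a,p in blobs(mm): q=ray(s,[p],.086)[0];print("yel",a,q.round(4),np.degrees(np.arctan2(q[1]-x[1],q[0]-x[0])).round(1))
E
```

```text
top corners [[0.6887, 0.0713], [0.6638, -0.1944], [0.4433, -0.1763], [0.4664, 0.091]] mean [ 0.5655 -0.0521  0.085 ] [np.float64(0.223), np.float64(0.267), np.float64(0.221), np.float64(0.268)]
[np.float64(84.63), np.float64(85.05), np.float64(-5.06), np.float64(-4.68)]
dial [ 0.5387 -0.1196] rad 0.0416 rms 0.0008
red1 21 [354.52, 208.62] [ 0.5563 -0.0947  0.0985] ang 54.7 0.0305
blue 16 [368.56, 209.25] [ 0.5554 -0.1456  0.0985] ang -57.3 0.0309
grip 55 [320.11, 227.53] [[0.4839 0.0276 0.122 ]]
knob 44 [365.27, 202.45] [[ 0.5761 -0.1295  0.132 ]]
yel 14 [ 0.6053 -0.1259  0.086 ] -5.3
scene corners [[0.439, -0.1801], [0.4542, 0.0916], [0.6862, 0.066], [0.6624, -0.1974]] mean [ 0.5604 -0.055   0.085 ] [np.float64(0.224), np.float64(0.272), np.float64(0.233), np.float64(0.265)]
[np.float64(-93.2), np.float64(-95.15), np.float64(175.57), np.float64(173.71)]
dial [ 0.541  -0.1215] rad 0.0436 rms 0.0011
red1 57 [290.16, 182.49] [ 0.5549 -0.0951  0.0985] ang 62.3 0.0299
red2 4 [285.25, 181.5] [ 0.5515 -0.1087  0.0985] ang 50.9 0.0165
blue 38 [269.87, 182.32] [ 0.5544 -0.1507  0.0985] ang -65.5 0.0321
grip 83 [334.18, 157.58] [[0.4842 0.026  0.122 ]]
knob 36 [276.17, 179.44] [[ 0.5718 -0.129   0.132 ]]
yel 25 [ 0.6049 -0.1282  0.086 ] -5.9
```

Axis at about (0.540,-0.1205), box yaw about -5°, knob about (0.574,-0.129) (34 mm radius checks), so the dial is at about +0.14 rad. Grip block at about (0.484,0.027). Moving over, and turning the tool to the box's axes on the way.

Request:
{"api": "move_arm", "payload": {"commands": [[8.7, 3.7, 4.1, 0, 0, 0, -0.021], [8.7, 7.4, 8.2, 0, 0, 0, -0.042], [8.7, 11.1, 12.3, 0, 0, 0, -0.063], [8.7, 14.8, 16.4, 0, 0, 0, -0.084], [8.7, 18.5, 20.5, 0, 0, 0, -0.105], [8.7, 22.2, 24.6, 0, 0, 0, -0.126], [8.7, 25.9, 28.7, 0, 0, 0, -0.147], [8.7, 29.6, 32.8, 0, 0, 0, -0.168]]}}

```text
clock: 1.35
tool_pos: [0.3744, 0.2596, 0.227]
orientation: [-179.9, -0.0, -4.9]
force: [0.9, 0.5, 1.1]
opening: 0.0865
```

```bash
cat >> h.py <<'E'
from scipy.spatial.transform import Rotation as Ro
def st():
    o=sensors.get_obs();R=Ro.from_euler('xyz',o["orientation"],degrees=True).as_matrix()
    return o,np.array(o["tool_pos"]),R
E
python3 - <<'E'
from h import *
o,p,R=st();print(o["clock"],p,o["orientation"],o["force"])
print("to knob cm",R.T@(np.array([.573,-.128,.17])-p)*100)
E
```

```text
1.35 [0.3744347  0.25960557 0.22696663] [-1.79945225e+02 -3.11123962e-02 -4.90361682e+00] [0.87674746 0.53638337 1.05405808]
to knob cm [23.09400146 36.9267986   5.67390453]
```

Request:
{"api": "move_arm", "payload": {"commands": [[8.7, 2.9, 4.6, 0.2, 0, 0, 0], [8.7, 5.8, 9.2, 0.4, 0, 0, 0], [8.7, 8.7, 13.8, 0.6, 0, 0, 0], [8.7, 11.6, 18.4, 0.8, 0, 0, 0], [8.7, 14.5, 23.0, 1.0, 0, 0, 0], [8.7, 17.4, 27.6, 1.2, 0, 0, 0], [8.7, 20.3, 32.2, 1.5, 0, 0, 0], [8.7, 23.1, 36.9, 2.0, 0, 0, 0]]}}

```text
clock: 2.35
tool_pos: [0.5729, -0.1283, 0.2068]
orientation: [-180.0, -0.1, -5.0]
force: [0.4, 0.3, -0.0]
opening: 0.0871
```

Run:
```python
from h import *
o,p,R=st();print(o["clock"],p,o["orientation"],o["force"])
for n in("wrist","top"):
    s=cams.snapshot(n);f=s["frame"][:,:,::-1]
    cv2.imwrite(f"pics/c_{n}.png",f if n=="wrist" else cv2.resize(f[150:260,280:410],None,fx=5,fy=5))
    if n=="wrist":
        print(proj(s,[[.54,-.1205,.098],[.573,-.128,.132],[.573,-.128,.1]]).round(1)); print(s["R"],s["t"])
        for k,m in masks(s).items():
            for a,pp in blobs(m,20): print(k,a,pp,ray(s,[pp],.0985 if k!='yel' else .086).round(4))
```

```text
2.35 [ 0.57291807 -0.12825328  0.20676278] [-1.79994727e+02 -5.02466707e-02 -4.96831485e+00] [ 0.38696746  0.28628242 -0.01251211]
[[315.5 229.3]
 [320.4 208.3]
 [320.2 198.1]]
[[-0.08450774 -0.99642208 -0.00122071]
 [-0.95615513  0.08074777  0.28150874]
 [-0.28040295  0.02495686 -0.95955789]] [-0.07722463  0.52872954  0.53528436]
red 218 [285.2, 216.36] [[ 0.5566 -0.0916  0.0985]]
yel 340 [313.62, 162.31] [[ 0.6062 -0.1243  0.086 ]]
yel 29 [313.93, 177.41] [[ 0.591  -0.1233  0.086 ]]
blue 229 [340.07, 213.13] [[ 0.5554 -0.1464  0.0985]]
blue 2511 [180.74, 228.55] [[0.5522 0.0169 0.0985]]
blue 70 [234.49, 296.59] [[ 0.468  -0.0246  0.0985]]
```

View pics/c_wrist.png

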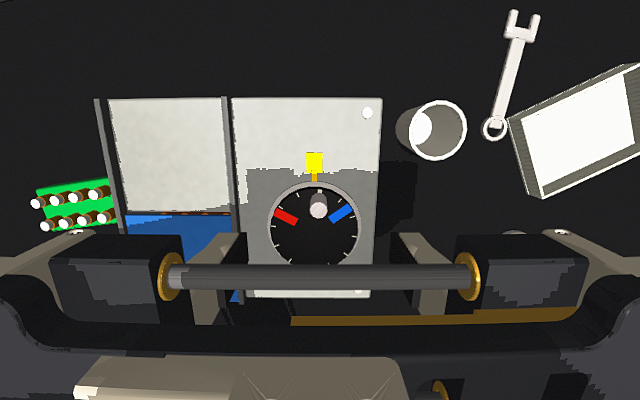

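The wrist view confirms it: knob top at (319,208) against (320,208) predicted, and index at (314,162). Descending and gripping.

Request:
{"api": "move_arm", "payload": {"commands": [[8.7, 0, 0, 2, 0, 0, 0], [8.7, 0, 0, 4, 0, 0, 0], [8.7, 0, 0, 6, 0, 0, 0], [8.7, 0, 0, 8, 0, 0, 0], [8.7, 0, 0, 9.2, 0, 0, 0], [8.7, 0, 0, 10.0, 0, 0, 0], [5, 0, 0, 10.2, 0, 0, 0], [3, 0, 0, 10.2, 0, 0, 0]]}}

```text
clock: 3.45
tool_pos: [0.5724, -0.1265, 0.105]
orientation: [180.0, -0.0, -5.0]
force: [-0.1, 0.4, -0.6]
opening: 0.0722
```

Request:
{"api": "move_arm", "payload": {"commands": [[2.0, 0, 0, 0, 0, 0, 0], [1, 0, 0, 0, 0, 0, 0], [0, 0, 0, 0, 0, 0, 0], [0, 0, 0, 0, 0, 0, 0], [0, 0, 0, 0, 0, 0, 0], [0, 0, 0, 0, 0, 0, 0], [0, 0, 0, 0, 0, 0, 0], [0, 0, 0, 0, 0, 0, 0]]}}

```text
clock: 4.45
tool_pos: [0.5721, -0.1265, 0.1046]
orientation: [180.0, -0.0, -5.0]
force: [-0.2, -0.9, -0.2]
opening: 0.0154
```

Run:
```python
from h import *
o,p,R=st();print(o["clock"],p,o["orientation"],o["force"],o["opening"])
for n in("wrist","top","scene"):
    s=cams.snapshot(n);f=s["frame"][:,:,::-1]
    if n=="wrist":cv2.imwrite(f"pics/d_{n}.png",f)
    print(n)
    for k,m in masks(s).items():
        for a,pp in blobs(m,5): print(k,a,pp,ray(s,[pp],.0985 if k!='yel' else .086).round(4))
```

```text
4.45 [ 0.57207309 -0.12653955  0.10458282] [ 1.79994213e+02 -8.13492033e-04 -4.97294795e+00] [-0.1839812  -0.88028863 -0.22510591] 0.015374857171909338
wrist
yel 855 [314.0, 187.92] [[ 0.6046 -0.1246  0.086 ]]
blue 72 [158.36, 258.97] [[ 0.5686 -0.019   0.0985]]
blue 10 [117.5, 261.0] [[0.5691 0.0096 0.0985]]
blue 1962 [142.93, 304.43] [[0.5345 0.0015 0.0985]]
top
blue 184 [331.76, 222.4] [[ 0.5044 -0.0137  0.0985]]
blue 116 [438.16, 241.21] [[ 0.4466 -0.3983  0.0985]]
blue 8 [429.5, 239.5] [[ 0.452  -0.3669  0.0985]]
scene
red 34 [290.88, 182.62] [[ 0.5554 -0.0931  0.0985]]
yel 31 [277.26, 199.58] [[ 0.6039 -0.1281  0.086 ]]
blue 368 [51.05, 10.28] [[-0.4837 -1.2729  0.0985]]
blue 106 [66.83, 32.03] [[-0.2739 -1.0963  0.0985]]
blue 5 [57.8, 24.8] [[-0.3415 -1.1705  0.0985]]
blue 656 [613.75, 40.07] [[-0.2309  1.2297  0.0985]]
blue 7 [54.71, 33.86] [[-0.265  -1.1491  0.0985]]
blue 19 [60.95, 39.79] [[-0.2134 -1.0958  0.0985]]
blue 238 [191.19, 156.93] [[ 0.4589 -0.389   0.0985]]
blue 946 [332.71, 174.45] [[0.5261 0.0217 0.0985]]
```

View pics/d_wrist.png

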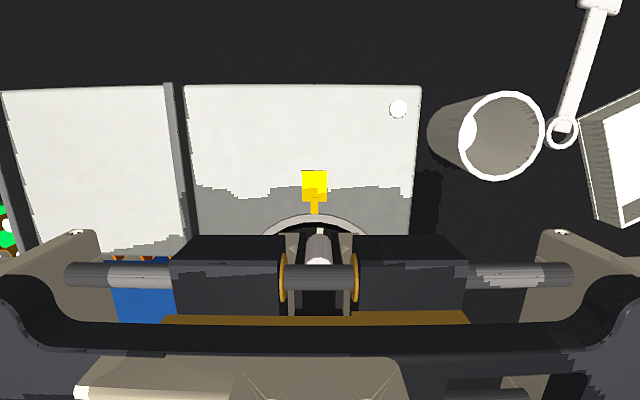

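Gripped (opening 15 mm), dial at about 0.10 rad. I'll work out the circle rows for the first arc.

```bash
cat >> h.py <<'E'
def rows(f0,f1,r=3.4,n=8):
    for f in np.linspace(f0,f1,n+1)[1:]: print(round(f,3),round(r*(np.cos(f)-np.cos(f0)),2),round(r*(np.sin(f)-np.sin(f0)),2))
E
python3 -c "
from h import *
rows(.1,2.02)"
```

```text
0.34 -0.18 0.79
0.58 -0.54 1.52
0.82 -1.06 2.15
1.06 -1.72 2.63
1.3 -2.47 2.94
1.54 -3.28 3.06
1.78 -4.09 2.99
2.02 -4.86 2.72
```

Request:
{"api": "move_arm", "payload": {"commands": [[0, -0.18, 0.79, 0, 0, 0, 0], [0, -0.54, 1.52, 0, 0, 0, 0], [0, -1.06, 2.15, 0, 0, 0, 0], [0, -1.72, 2.63, 0, 0, 0, 0], [0, -2.47, 2.94, 0, 0, 0, 0], [0, -3.28, 3.06, 0, 0, 0, 0], [0, -4.09, 2.99, 0, 0, 0, 0], [0, -4.86, 2.72, 0, 0, 0, 0]]}}

```text
clock: 5.6
tool_pos: [0.5206, -0.1494, 0.1046]
orientation: [180.0, 0.0, -5.0]
force: [3.7, -1.8, -2.9]
opening: 0.0153
```

```bash
cat >> h.py <<'E'
AX=np.array([.540,-.1205])
def dial(p,ax=None):
    d=p[:2]-(AX if ax is None else ax);b=np.radians(-5)
    x=d@[np.cos(b),np.sin(b)];y=d@[-np.sin(b),np.cos(b)]
    return np.arctan2(-y,x),np.hypot(x,y),x,y
def rep():
    o,p,R=st();F=R.T@np.array(o["force"])
    print("t",round(o["clock"],2),"tcp",p.round(4),"Ftool",F.round(1),"open",round(o["opening"],4),"dial",np.round(dial(p),4));return o,p
E
python3 - <<'E'
from h import *
rep()
s=cams.snapshot("scene");f=s["frame"][145:245,240:370,::-1];cv2.imwrite("pics/e_scene.png",cv2.resize(f,None,fx=6,fy=6))
s=cams.snapshot("wrist");cv2.imwrite("pics/e_wrist.png",s["frame"][:,:,::-1])
rows(2.02,4.58)
E
```

```text
t 5.6 tcp [ 0.5206 -0.1494  0.1046] Ftool [3.8 1.5 2.9] open 0.0153 dial [ 2.0743  0.0348 -0.0168 -0.0305]
2.34 -0.89 -0.62
2.66 -1.54 -1.49
2.98 -1.88 -2.52
3.3 -1.88 -3.6
3.62 -1.54 -4.63
3.94 -0.9 -5.5
4.26 -0.01 -6.12
4.58 1.03 -6.43
```

View pics/e_scene.png

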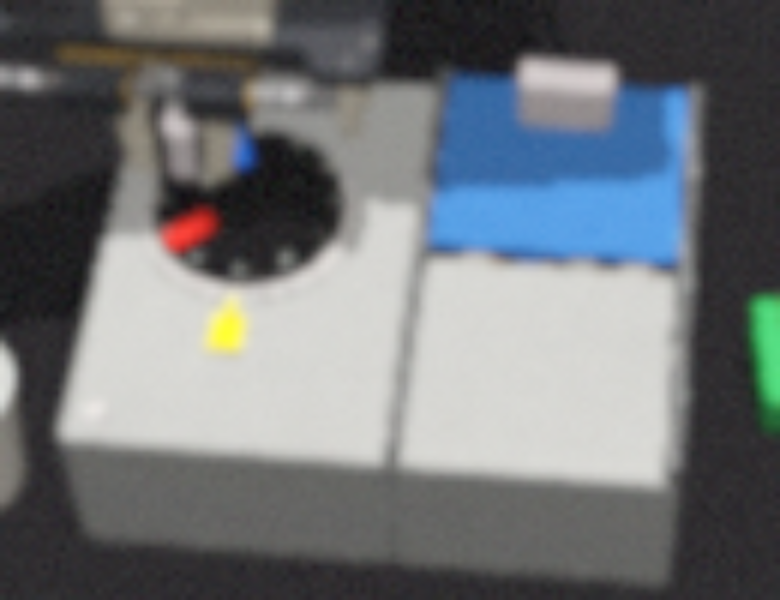

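View pics/e_wrist.png

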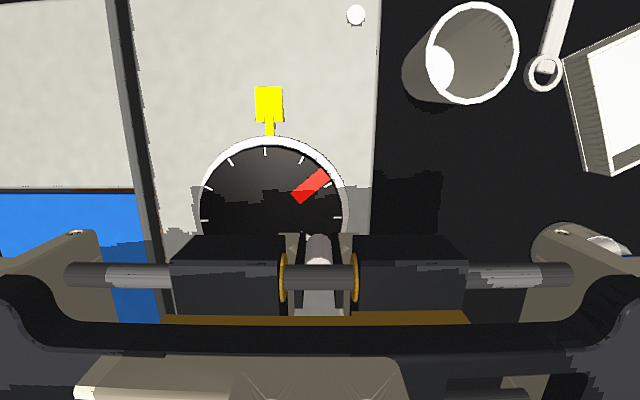

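The dial has turned with the knob: red is now about 50° clockwise of the index (wrist (312,186), index (269,105)). Continuing the circle with only small forces.

Request:
{"api": "move_arm", "payload": {"commands": [[0, -0.89, -0.62, 0, 0, 0, 0], [0, -1.54, -1.49, 0, 0, 0, 0], [0, -1.88, -2.52, 0, 0, 0, 0], [0, -1.88, -3.6, 0, 0, 0, 0], [0, -1.54, -4.63, 0, 0, 0, 0], [0, -0.9, -5.5, 0, 0, 0, 0], [0, -0.01, -6.12, 0, 0, 0, 0], [0, 1.03, -6.43, 0, 0, 0, 0]]}}

```text
clock: 6.7
tool_pos: [0.5349, -0.0865, 0.1044]
orientation: [179.9, 0.2, -5.0]
force: [-7.2, -7.5, 5.8]
opening: 0.0154
```

Run:
```python
from h import *
rep()
s=cams.snapshot("wrist");cv2.imwrite("pics/f_wrist.png",s["frame"][:,:,::-1])
for k,m in masks(s).items():
    for a,pp in blobs(m,20): print(k,a,pp,ray(s,[pp],.0985 if k!='yel' else .086).round(4))
rows(4.58,6.98)
```

```text
t 6.7 tcp [ 0.5349 -0.0865  0.1044] Ftool [-6.5  8.1 -5.8] open 0.0154 dial [-1.806   0.0344 -0.008   0.0335]
yel 1038 [374.41, 123.16] [[ 0.6045 -0.1244  0.086 ]]
blue 567 [329.88, 205.93] [[ 0.5586 -0.0936  0.0985]]
blue 6728 [150.37, 229.51] [[0.5524 0.0208 0.0985]]
blue 1357 [139.7, 300.04] [[0.5011 0.0427 0.0985]]
4.88 1.02 0.02
5.18 1.98 0.34
5.48 2.81 0.92
5.78 3.43 1.73
6.08 3.78 2.68
6.38 3.83 3.7
6.68 3.58 4.68
6.98 3.06 5.55
```

View pics/f_wrist.png

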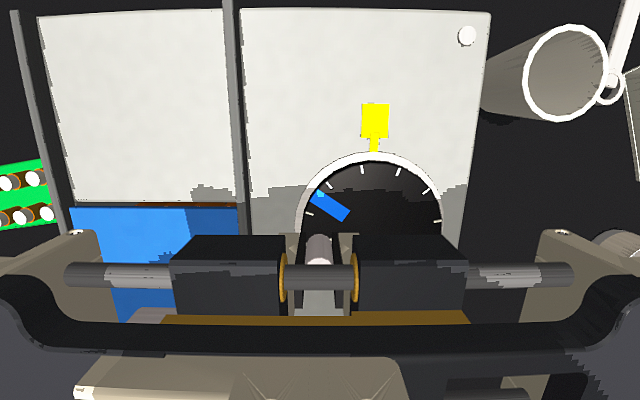

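Blue agrees with the TCP estimate (dial about 4.45). Continuing to about 6.98, just before the second red.

Request:
{"api": "move_arm", "payload": {"commands": [[0, 1.02, 0.02, 0, 0, 0, 0], [0, 1.98, 0.34, 0, 0, 0, 0], [0, 2.81, 0.92, 0, 0, 0, 0], [0, 3.43, 1.73, 0, 0, 0, 0], [0, 3.78, 2.68, 0, 0, 0, 0], [0, 3.83, 3.7, 0, 0, 0, 0], [0, 3.58, 4.68, 0, 0, 0, 0], [0, 3.06, 5.55, 0, 0, 0, 0]]}}

```text
clock: 7.75
tool_pos: [0.5645, -0.1425, 0.1046]
orientation: [-179.9, -0.2, -4.9]
force: [6.0, 3.6, -2.7]
opening: 0.015
```

Run:
```python
from h import *
o,p=rep()
s=cams.snapshot("wrist");cv2.imwrite("pics/g_wrist.png",s["frame"][:,:,::-1])
for k,m in masks(s).items():
    for a,pp in blobs(m,20): print(k,a,pp,ray(s,[pp],.0985 if k!='yel' else .086).round(4))
P=np.array([[.5721,-.1265],[.5206,-.1494],[.5349,-.0865],p[:2]])
from scipy.optimize import least_squares
r=least_squares(lambda c:np.linalg.norm(P-c,axis=1)-.034,[.54,-.12]);print(r.x,r.fun)
```

```text
t 7.75 tcp [ 0.5645 -0.1425  0.1046] Ftool [ 5.6 -4.1  2.7] open 0.015 dial [ 0.643   0.0329  0.0264 -0.0197]
red 104 [251.13, 231.09] [[ 0.5757 -0.0992  0.0985]]
yel 868 [287.97, 178.29] [[ 0.6047 -0.1245  0.086 ]]
blue 62 [140.65, 250.4] [[ 0.5679 -0.0244  0.0985]]
blue 25 [17.2, 253.16] [[0.5717 0.0665 0.0985]]
blue 448 [131.55, 258.61] [[ 0.5624 -0.0164  0.0985]]
blue 1839 [141.07, 304.67] [[ 0.5267 -0.013   0.0985]]
[ 0.5386022  -0.12042622] [4.39908193e-05 1.10979395e-04 1.27627767e-04 3.82316743e-05]
```

View pics/g_wrist.png

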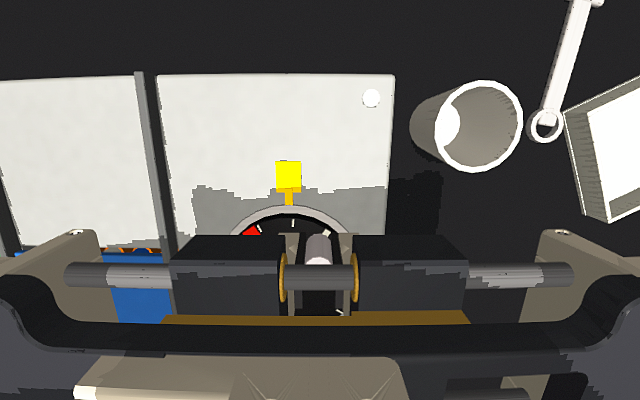

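The TCP points fit a 34 mm circle to 0.1 mm with centre (0.5386,-0.1204). Dial now at about 6.90. Going on to red at 7.48 with settling time at the end.

Request:
{"api": "move_arm", "payload": {"commands": [[0, -0.3, 0.27, 0, 0, 0, 0], [0, -0.66, 0.51, 0, 0, 0, 0], [0, -1.05, 0.7, 0, 0, 0, 0], [0, -1.47, 0.83, 0, 0, 0, 0], [0, -1.47, 0.83, 0, 0, 0, 0], [0, -1.47, 0.83, 0, 0, 0, 0], [0, -1.47, 0.83, 0, 0, 0, 0], [0, -1.47, 0.83, 0, 0, 0, 0]]}}

```text
clock: 8.8
tool_pos: [0.5493, -0.1523, 0.1047]
orientation: [179.9, -0.2, -4.9]
force: [9.4, -13.5, -9.7]
opening: 0.0154
```

```bash
sed -i 's/^AX=.*/AX=np.array([.5386,-.1204])/' h.py
python3 - <<'E'
from h import *
o,p=rep()
for n in("wrist","scene"):
    s=cams.snapshot(n);f=s["frame"][:,:,::-1]
    cv2.imwrite(f"pics/i_{n}.png",f if n=="wrist" else cv2.resize(f[145:245,240:370],None,fx=6,fy=6))
    for k,m in masks(s).items():
        for a,pp in blobs(m,20): print(n,k,a,pp,ray(s,[pp],.0985 if k!='yel' else .086).round(4))
E
```

```text
t 8.8 tcp [ 0.5493 -0.1523  0.1047] Ftool [10.5 12.6  9.7] open 0.0154 dial [ 1.1598  0.0336  0.0134 -0.0308]
wrist red 562 [265.95, 213.96] [[ 0.571  -0.1199  0.0985]]
wrist yel 957 [269.45, 156.19] [[ 0.6045 -0.1244  0.086 ]]
wrist blue 847 [20.24, 242.97] [[0.564  0.0502 0.0985]]
wrist blue 1147 [121.62, 249.07] [[ 0.5547 -0.0217  0.0985]]
wrist blue 1393 [134.68, 305.37] [[ 0.5114 -0.0182  0.0985]]
scene red 43 [279.67, 186.42] [[ 0.5687 -0.1229  0.0985]]
scene yel 26 [277.23, 199.73] [[ 0.6044 -0.1281  0.086 ]]
scene blue 479 [54.08, 14.74] [[-0.4374 -1.2348  0.0985]]
scene blue 654 [613.65, 40.27] [[-0.2292  1.2283  0.0985]]
scene blue 20 [62.45, 33.15] [[-0.2668 -1.1135  0.0985]]
scene blue 239 [191.23, 156.89] [[ 0.4587 -0.389   0.0985]]
scene blue 936 [332.73, 174.32] [[0.5256 0.0218 0.0985]]
```

View pics/i_wrist.png

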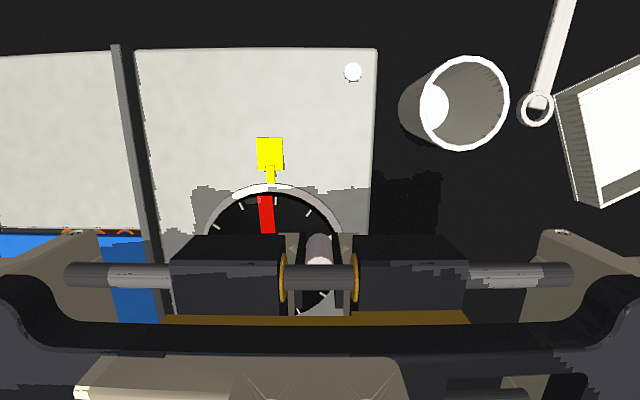

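View pics/i_scene.png

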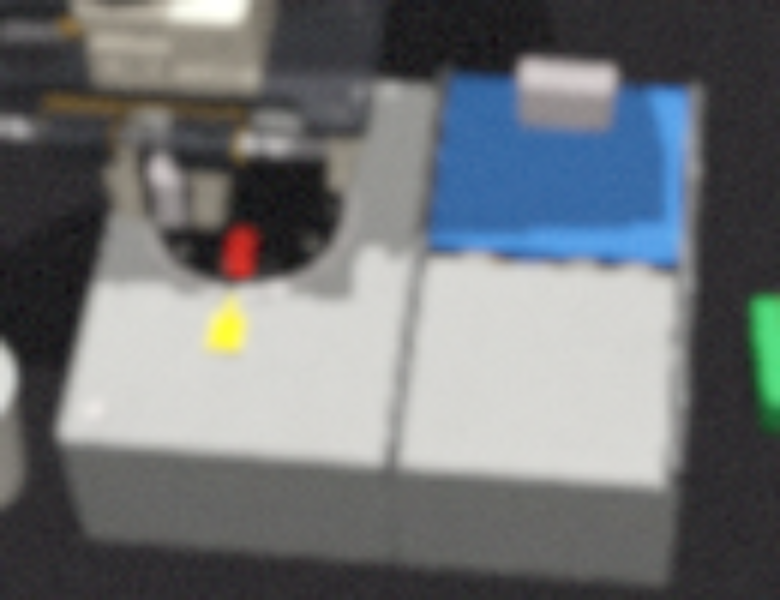

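Red is at the index, a hair short (about 0.04 rad), with some radial preload from my centre shift. I'll nudge outward 1.6 mm and clockwise 1.4 mm, which also gives the stiffness.

Request:
{"api": "move_arm", "payload": {"commands": [[0, -0.06, 0.2, 0, 0, 0, 0], [0, -0.06, 0.2, 0, 0, 0, 0], [0, -0.06, 0.2, 0, 0, 0, 0], [0, -0.06, 0.2, 0, 0, 0, 0], [0, -0.06, 0.2, 0, 0, 0, 0], [0, -0.06, 0.2, 0, 0, 0, 0], [0, -0.06, 0.2, 0, 0, 0, 0], [0, -0.06, 0.2, 0, 0, 0, 0]]}}

```text
clock: 9.9
tool_pos: [0.5481, -0.153, 0.1047]
orientation: [180.0, -0.1, -4.9]
force: [6.7, -5.2, -5.6]
opening: 0.0156
```

Run:
```python
from h import *
o,p=rep();print(np.degrees(0))
s=cams.snapshot("wrist");cv2.imwrite("pics/j_wrist.png",cv2.resize(s["frame"][120:270,180:360,::-1],None,fx=4,fy=4))
for k,m in masks(s).items():
    for a,pp in blobs(m,20)[:1]: print(k,a,pp,ray(s,[pp],.0985 if k!='yel' else .086).round(4))
```

```text
t 9.9 tcp [ 0.5481 -0.153   0.1047] Ftool [7.1 4.6 5.7] open 0.0156 dial [ 1.2011  0.0339  0.0123 -0.0316]
0.0
red 566 [266.83, 212.31] [[ 0.5707 -0.1213  0.0985]]
yel 955 [268.18, 154.38] [[ 0.6044 -0.1244  0.086 ]]
blue 959 [21.46, 241.85] [[0.5634 0.0486 0.0985]]
```

View pics/j_wrist.png

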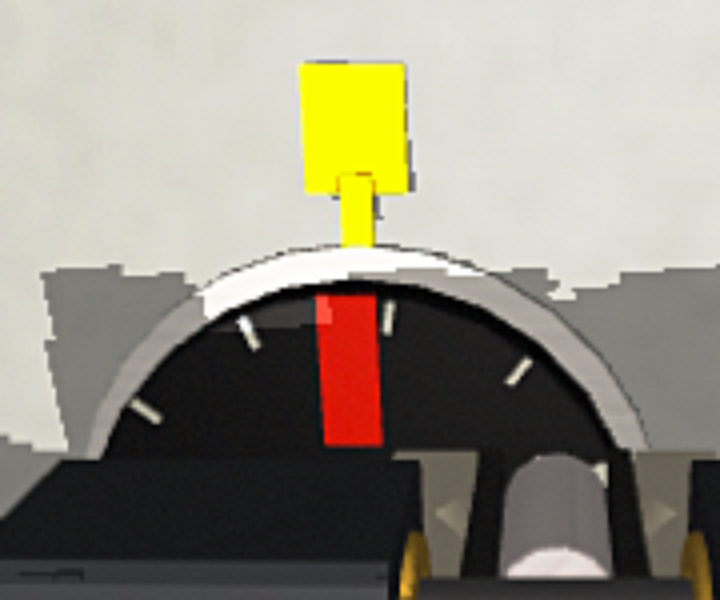

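Red is on the index: TCP gives 7.484, and the image shows it within about 0.05 rad. Stiffness is about 6.5 N/mm. Now reversing anticlockwise; rows computed about the fitted axis.

```bash
cat >> h.py <<'E'
def rows2(base,f0,f1,n=8,r=3.4):
    for f in np.linspace(f0,f1,n+1)[1:]: print(round(f,3),round(r*np.cos(f)-base[0],2),round(r*np.sin(f)-base[1],2))
E
python3 - <<'E'
from h import *
rows2((1.12,3.09),7.48,4.8)
print();b=3.4*np.array([np.cos(4.8),np.sin(4.8)]);rows2(b,4.8,2.1)
E
```

```text
7.145 1.09 -0.51
6.81 1.82 -1.38
6.475 2.22 -2.44
6.14 2.25 -3.58
5.805 1.9 -4.65
5.47 1.22 -5.56
5.135 0.27 -6.19
4.8 -0.82 -6.48

4.462 -1.14 0.09
4.125 -2.18 0.56
3.787 -3.01 1.34
3.45 -3.54 2.35
3.112 -3.7 3.49
2.775 -3.47 4.61
2.438 -2.89 5.59
2.1 -2.01 6.32
```

Request:
{"api": "move_arm", "payload": {"commands": [[0, 1.09, -0.51, 0, 0, 0, 0], [0, 1.82, -1.38, 0, 0, 0, 0], [0, 2.22, -2.44, 0, 0, 0, 0], [0, 2.25, -3.58, 0, 0, 0, 0], [0, 1.9, -4.65, 0, 0, 0, 0], [0, 1.22, -5.56, 0, 0, 0, 0], [0, 0.27, -6.19, 0, 0, 0, 0], [0, -0.82, -6.48, 0, 0, 0, 0]]}}

```text
clock: 10.95
tool_pos: [0.5434, -0.0868, 0.1046]
orientation: [-180.0, -0.0, -5.0]
force: [1.5, -1.4, -1.5]
opening: 0.015
```

Run:
```python
from h import *
rep()
```

```text
t 10.95 tcp [ 0.5434 -0.0868  0.1046] Ftool [1.7 1.2 1.5] open 0.015 dial [-1.5148  0.0339  0.0019  0.0339]
```

Request:
{"api": "move_arm", "payload": {"commands": [[0, -1.14, 0.09, 0, 0, 0, 0], [0, -2.18, 0.56, 0, 0, 0, 0], [0, -3.01, 1.34, 0, 0, 0, 0], [0, -3.54, 2.35, 0, 0, 0, 0], [0, -3.7, 3.49, 0, 0, 0, 0], [0, -3.47, 4.61, 0, 0, 0, 0], [0, -2.89, 5.59, 0, 0, 0, 0], [0, -2.01, 6.32, 0, 0, 0, 0]]}}

```text
clock: 11.95
tool_pos: [0.5196, -0.1492, 0.1046]
orientation: [-179.9, -0.1, -5.0]
force: [5.8, 11.8, -2.8]
opening: 0.0151
```

Run:
```python
from h import *
rep()
b=3.4*np.array([np.cos(2.1),np.sin(2.1)]);rows2(b,2.1,-.5)
s=cams.snapshot("wrist");cv2.imwrite("pics/k_wrist.png",s["frame"][:,:,::-1])
```

```text
t 11.95 tcp [ 0.5196 -0.1492  0.1046] Ftool [  4.7 -12.3   2.8] open 0.0151 dial [ 2.0679  0.0345 -0.0164 -0.0303]
1.775 1.03 0.39
1.45 2.13 0.44
1.125 3.18 0.13
0.8 4.09 -0.5
0.475 4.74 -1.38
0.15 5.08 -2.43
-0.175 5.06 -3.53
-0.5 4.7 -4.56
```

Request:
{"api": "move_arm", "payload": {"commands": [[0, 1.03, 0.39, 0, 0, 0, 0], [0, 2.13, 0.44, 0, 0, 0, 0], [0, 3.18, 0.13, 0, 0, 0, 0], [0, 4.09, -0.5, 0, 0, 0, 0], [0, 4.74, -1.38, 0, 0, 0, 0], [0, 5.08, -2.43, 0, 0, 0, 0], [0, 5.06, -3.53, 0, 0, 0, 0], [0, 4.7, -4.56, 0, 0, 0, 0]]}}

```text
clock: 13.0
tool_pos: [0.5705, -0.109, 0.1046]
orientation: [179.9, -0.1, -5.0]
force: [3.0, -0.6, -1.9]
opening: 0.0151
```

Run:
```python
from h import *
rep()
b=3.4*np.array([np.cos(-.5),np.sin(-.5)]);rows2(b,-.5,-.83,4)
s=cams.snapshot("wrist");cv2.imwrite("pics/l_wrist.png",s["frame"][:,:,::-1])
```

```text
t 13.0 tcp [ 0.5705 -0.109   0.1046] Ftool [3.  0.3 1.9] open 0.0151 dial [-0.4296  0.0339  0.0308  0.0141]
-0.582 -0.14 -0.24
-0.665 -0.31 -0.47
-0.747 -0.49 -0.68
-0.83 -0.69 -0.88
```

View pics/l_wrist.png

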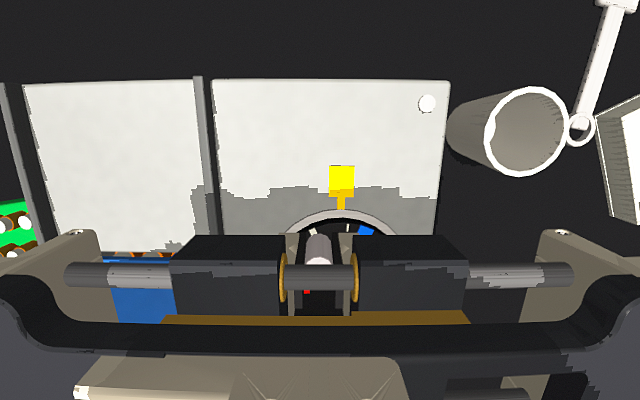

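Blue (365,230) is just clockwise of the index tip (341,207), dial at -0.43. Final 0.4 rad slowly, then settle.

Request:
{"api": "move_arm", "payload": {"commands": [[0, -0.14, -0.24, 0, 0, 0, 0], [0, -0.31, -0.47, 0, 0, 0, 0], [0, -0.49, -0.68, 0, 0, 0, 0], [0, -0.69, -0.88, 0, 0, 0, 0], [0, -0.69, -0.88, 0, 0, 0, 0], [0, -0.69, -0.88, 0, 0, 0, 0], [0, -0.69, -0.88, 0, 0, 0, 0], [0, -0.69, -0.88, 0, 0, 0, 0]]}}

```text
clock: 14.05
tool_pos: [0.5644, -0.0986, 0.1046]
orientation: [-180.0, -0.1, -5.0]
force: [5.0, 2.0, -3.2]
opening: 0.0151
```

Run:
```python
from h import *
rep()
s=cams.snapshot("wrist");cv2.imwrite("pics/m_wrist.png",cv2.resize(s["frame"][120:270,250:430,::-1],None,fx=4,fy=4))
```

```text
t 14.05 tcp [ 0.5644 -0.0986  0.1046] Ftool [ 4.8 -2.5  3.3] open 0.0151 dial [-0.7885  0.0338  0.0238  0.0239]
```

View pics/m_wrist.png

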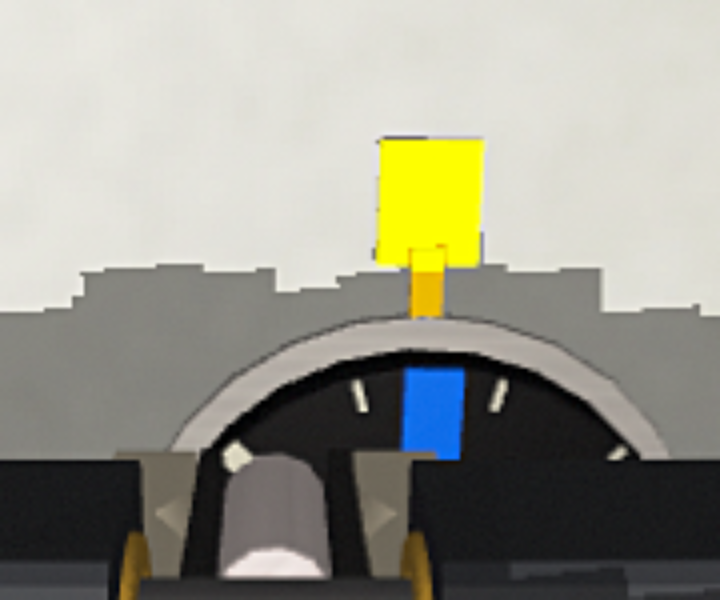

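Blue at crop (433,410) is on the index tip (427,318), dial -0.79. I'll nudge 1.1 mm more to centre it.

Request:
{"api": "move_arm", "payload": {"commands": [[0, -0.04, -0.04, 0, 0, 0, 0], [0, -0.08, -0.08, 0, 0, 0, 0], [0, -0.08, -0.08, 0, 0, 0, 0], [0, -0.08, -0.08, 0, 0, 0, 0], [0, -0.08, -0.08, 0, 0, 0, 0], [0, -0.08, -0.08, 0, 0, 0, 0], [0, -0.08, -0.08, 0, 0, 0, 0], [0, -0.08, -0.08, 0, 0, 0, 0]]}}

```text
clock: 15.1
tool_pos: [0.5639, -0.098, 0.1046]
orientation: [-180.0, -0.1, -5.0]
force: [6.1, 0.1, -4.4]
opening: 0.0153
```

Run:
```python
from h import *
o,p=rep();_,_,x,y=dial(p);F=np.array([ *(0,0)])
o,p,R=st();F=R.T@o["force"]
c=np.array([x,-y])*100-F[:2]/6.5/10;print("cmd est",c,np.arctan2(c[1],c[0]),np.hypot(*c))
rows2(c,-.84,.36,8)
```

```text
t 15.1 tcp [ 0.5639 -0.098   0.1046] Ftool [ 6.  -0.6  4.4] open 0.0153 dial [-0.8137  0.0338  0.0232  0.0246]
cmd est [ 2.22689063 -2.4453601 ] -0.832123067035989 3.307389891387882
-0.69 0.4 0.28
-0.54 0.69 0.7
-0.39 0.92 1.15
-0.24 1.08 1.64
-0.09 1.16 2.14
0.06 1.17 2.65
0.21 1.1 3.15
0.36 0.96 3.64
```

Dial at -0.81, blue dialled. Clockwise to 0.36, short of the earliest possible stop.

Request:
{"api": "move_arm", "payload": {"commands": [[0, 0.4, 0.28, 0, 0, 0, 0], [0, 0.69, 0.7, 0, 0, 0, 0], [0, 0.92, 1.15, 0, 0, 0, 0], [0, 1.08, 1.64, 0, 0, 0, 0], [0, 1.16, 2.14, 0, 0, 0, 0], [0, 1.17, 2.65, 0, 0, 0, 0], [0, 1.1, 3.15, 0, 0, 0, 0], [0, 0.96, 3.64, 0, 0, 0, 0]]}}

```text
clock: 16.1
tool_pos: [0.5692, -0.135, 0.1046]
orientation: [180.0, -0.0, -5.0]
force: [3.8, 3.4, -1.4]
opening: 0.0155
```

```bash
cat >> h.py <<'E'
def tang():
    o,p=rep();o,p,R=st();F=(R.T@np.array(o["force"]))[:2];f,r,_,_=dial(p)
    t=np.array([-np.sin(f),np.cos(f)]);n=np.array([np.cos(f),np.sin(f)])
    c=np.array([r*np.cos(f),r*np.sin(f)])*100-F/65
    print("phi",f.round(4),"Ft",(F@t).round(2),"Fr",(F@n).round(2),"cmd est",c.round(3),np.arctan2(c[1],c[0]).round(4),np.hypot(*c).round(3))
E
python3 - <<'E'
from h import *
tang()
rows2(3.4*np.array([np.cos(.36),np.sin(.36)]),.36,2.1,29)
E
```

```text
t 16.1 tcp [ 0.5692 -0.135   0.1046] Ftool [ 3.5 -3.7  1.4] open 0.0155 dial [ 0.3583  0.0339  0.0318 -0.0119]
phi 0.3583 Ft -4.7 Fr 2.02 cmd est [3.123 1.247] 0.3798 3.363
0.42 -0.08 0.19
0.48 -0.17 0.37
0.54 -0.27 0.55
0.6 -0.38 0.72
0.66 -0.5 0.89
0.72 -0.63 1.04
0.78 -0.76 1.19
0.84 -0.91 1.33
0.9 -1.07 1.47
0.96 -1.23 1.59
1.02 -1.4 1.7
1.08 -1.58 1.8
1.14 -1.76 1.89
1.2 -1.95 1.97
1.26 -2.14 2.04
1.32 -2.34 2.1
1.38 -2.54 2.14
1.44 -2.74 2.17
1.5 -2.94 2.19
1.56 -3.15 2.2
1.62 -3.35 2.2
1.68 -3.55 2.18
1.74 -3.75 2.15
1.8 -3.95 2.11
1.86 -4.15 2.06
1.92 -4.35 2.0
1.98 -4.53 1.92
2.04 -4.72 1.83
2.1 -4.9 1.74
```

Free so far: drag 4.7 N. Now gentle steps of about 1.7 mm per call (at most 11 N extra at 6.5 N/mm), checking the force after each.

Request:
{"api": "move_arm", "payload": {"commands": [[0, -0.02, 0.04, 0, 0, 0, 0], [0, -0.03, 0.07, 0, 0, 0, 0], [0, -0.05, 0.11, 0, 0, 0, 0], [0, -0.06, 0.14, 0, 0, 0, 0], [0, -0.08, 0.18, 0, 0, 0, 0], [0, -0.09, 0.21, 0, 0, 0, 0], [0, -0.11, 0.25, 0, 0, 0, 0], [0, -0.12, 0.28, 0, 0, 0, 0]]}}

```text
clock: 17.1
tool_pos: [0.568, -0.1374, 0.1046]
orientation: [180.0, -0.0, -5.0]
force: [5.2, 0.4, -2.7]
opening: 0.0151
```

Request:
{"api": "move_arm", "payload": {"commands": [[0, -0.01, 0.02, 0, 0, 0, 0], [0, -0.02, 0.04, 0, 0, 0, 0], [0, -0.03, 0.06, 0, 0, 0, 0], [0, -0.04, 0.08, 0, 0, 0, 0], [0, -0.05, 0.1, 0, 0, 0, 0], [0, -0.06, 0.12, 0, 0, 0, 0], [0, -0.07, 0.14, 0, 0, 0, 0], [0, -0.08, 0.15, 0, 0, 0, 0]]}}

```text
clock: 18.1
tool_pos: [0.567, -0.1389, 0.1046]
orientation: [180.0, -0.0, -5.0]
force: [5.5, -0.1, -3.3]
opening: 0.0147
```

Request:
{"api": "move_arm", "payload": {"commands": [[0, -0.01, 0.02, 0, 0, 0, 0], [0, -0.02, 0.04, 0, 0, 0, 0], [0, -0.02, 0.06, 0, 0, 0, 0], [0, -0.03, 0.08, 0, 0, 0, 0], [0, -0.04, 0.1, 0, 0, 0, 0], [0, -0.04, 0.12, 0, 0, 0, 0], [0, -0.05, 0.14, 0, 0, 0, 0], [0, -0.06, 0.16, 0, 0, 0, 0]]}}

```text
clock: 19.1
tool_pos: [0.5661, -0.1403, 0.1046]
orientation: [180.0, -0.0, -5.0]
force: [4.5, 0.2, -2.7]
opening: 0.0152
```

Request:
{"api": "move_arm", "payload": {"commands": [[0, -0.01, 0.02, 0, 0, 0, 0], [0, -0.02, 0.04, 0, 0, 0, 0], [0, -0.03, 0.06, 0, 0, 0, 0], [0, -0.05, 0.08, 0, 0, 0, 0], [0, -0.06, 0.1, 0, 0, 0, 0], [0, -0.07, 0.12, 0, 0, 0, 0], [0, -0.08, 0.14, 0, 0, 0, 0], [0, -0.09, 0.15, 0, 0, 0, 0]]}}

```text
clock: 20.1
tool_pos: [0.565, -0.1417, 0.1046]
orientation: [180.0, -0.0, -5.0]
force: [4.7, 1.0, -2.4]
opening: 0.0152
```

Request:
{"api": "move_arm", "payload": {"commands": [[0, -0.01, 0.02, 0, 0, 0, 0], [0, -0.03, 0.04, 0, 0, 0, 0], [0, -0.04, 0.05, 0, 0, 0, 0], [0, -0.05, 0.07, 0, 0, 0, 0], [0, -0.06, 0.09, 0, 0, 0, 0], [0, -0.08, 0.11, 0, 0, 0, 0], [0, -0.09, 0.12, 0, 0, 0, 0], [0, -0.1, 0.14, 0, 0, 0, 0]]}}

```text
clock: 21.1
tool_pos: [0.564, -0.143, 0.1046]
orientation: [180.0, -0.0, -5.0]
force: [4.8, 0.5, -2.2]
opening: 0.0155
```

Request:
{"api": "move_arm", "payload": {"commands": [[0, -0.01, 0.02, 0, 0, 0, 0], [0, -0.03, 0.03, 0, 0, 0, 0], [0, -0.04, 0.05, 0, 0, 0, 0], [0, -0.05, 0.07, 0, 0, 0, 0], [0, -0.07, 0.08, 0, 0, 0, 0], [0, -0.08, 0.1, 0, 0, 0, 0], [0, -0.1, 0.12, 0, 0, 0, 0], [0, -0.11, 0.13, 0, 0, 0, 0]]}}

```text
clock: 22.1
tool_pos: [0.5626, -0.1444, 0.1046]
orientation: [180.0, -0.0, -5.0]
force: [5.7, -0.4, -3.6]
opening: 0.0151
```

Request:
{"api": "move_arm", "payload": {"commands": [[0, -0.01, 0.02, 0, 0, 0, 0], [0, -0.03, 0.04, 0, 0, 0, 0], [0, -0.04, 0.05, 0, 0, 0, 0], [0, -0.05, 0.07, 0, 0, 0, 0], [0, -0.07, 0.09, 0, 0, 0, 0], [0, -0.08, 0.11, 0, 0, 0, 0], [0, -0.1, 0.12, 0, 0, 0, 0], [0, -0.11, 0.14, 0, 0, 0, 0]]}}

```text
clock: 23.1
tool_pos: [0.5614, -0.1456, 0.1046]
orientation: [180.0, -0.0, -5.0]
force: [5.0, -0.8, -2.4]
opening: 0.0153
```

Request:
{"api": "move_arm", "payload": {"commands": [[0, -0.02, 0.02, 0, 0, 0, 0], [0, -0.03, 0.03, 0, 0, 0, 0], [0, -0.05, 0.05, 0, 0, 0, 0], [0, -0.06, 0.07, 0, 0, 0, 0], [0, -0.08, 0.08, 0, 0, 0, 0], [0, -0.09, 0.1, 0, 0, 0, 0], [0, -0.11, 0.12, 0, 0, 0, 0], [0, -0.12, 0.13, 0, 0, 0, 0]]}}

```text
clock: 24.1
tool_pos: [0.56, -0.1468, 0.1046]
orientation: [180.0, -0.0, -5.0]
force: [5.6, -1.1, -2.6]
opening: 0.0153
```

Request:
{"api": "move_arm", "payload": {"commands": [[0, -0.02, 0.02, 0, 0, 0, 0], [0, -0.03, 0.03, 0, 0, 0, 0], [0, -0.05, 0.05, 0, 0, 0, 0], [0, -0.06, 0.06, 0, 0, 0, 0], [0, -0.08, 0.08, 0, 0, 0, 0], [0, -0.09, 0.09, 0, 0, 0, 0], [0, -0.11, 0.11, 0, 0, 0, 0], [0, -0.12, 0.12, 0, 0, 0, 0]]}}

```text
clock: 25.1
tool_pos: [0.5587, -0.1478, 0.1046]
orientation: [180.0, -0.0, -5.0]
force: [5.2, -1.5, -2.5]
opening: 0.0152
```

Request:
{"api": "move_arm", "payload": {"commands": [[0, -0.02, 0.02, 0, 0, 0, 0], [0, -0.03, 0.03, 0, 0, 0, 0], [0, -0.05, 0.05, 0, 0, 0, 0], [0, -0.07, 0.06, 0, 0, 0, 0], [0, -0.08, 0.08, 0, 0, 0, 0], [0, -0.1, 0.09, 0, 0, 0, 0], [0, -0.12, 0.11, 0, 0, 0, 0], [0, -0.13, 0.12, 0, 0, 0, 0]]}}

```text
clock: 26.1
tool_pos: [0.5573, -0.1488, 0.1046]
orientation: [180.0, -0.0, -5.0]
force: [4.3, -0.1, -2.4]
opening: 0.0152
```

Request:
{"api": "move_arm", "payload": {"commands": [[0, -0.02, 0.01, 0, 0, 0, 0], [0, -0.04, 0.03, 0, 0, 0, 0], [0, -0.05, 0.04, 0, 0, 0, 0], [0, -0.07, 0.05, 0, 0, 0, 0], [0, -0.09, 0.06, 0, 0, 0, 0], [0, -0.11, 0.08, 0, 0, 0, 0], [0, -0.12, 0.09, 0, 0, 0, 0], [0, -0.14, 0.1, 0, 0, 0, 0]]}}

```text
clock: 27.1
tool_pos: [0.5558, -0.1497, 0.1046]
orientation: [180.0, -0.0, -5.0]
force: [4.7, -2.2, -0.9]
opening: 0.0156
```

Request:
{"api": "move_arm", "payload": {"commands": [[0, -0.02, 0.01, 0, 0, 0, 0], [0, -0.04, 0.03, 0, 0, 0, 0], [0, -0.05, 0.04, 0, 0, 0, 0], [0, -0.07, 0.05, 0, 0, 0, 0], [0, -0.09, 0.06, 0, 0, 0, 0], [0, -0.11, 0.08, 0, 0, 0, 0], [0, -0.12, 0.09, 0, 0, 0, 0], [0, -0.14, 0.1, 0, 0, 0, 0]]}}

```text
clock: 28.1
tool_pos: [0.5543, -0.1505, 0.1046]
orientation: [180.0, -0.0, -5.0]
force: [4.5, -2.5, -0.5]
opening: 0.0152
```

Request:
{"api": "move_arm", "payload": {"commands": [[0, -0.02, 0.01, 0, 0, 0, 0], [0, -0.04, 0.02, 0, 0, 0, 0], [0, -0.06, 0.03, 0, 0, 0, 0], [0, -0.08, 0.05, 0, 0, 0, 0], [0, -0.09, 0.06, 0, 0, 0, 0], [0, -0.11, 0.07, 0, 0, 0, 0], [0, -0.13, 0.08, 0, 0, 0, 0], [0, -0.15, 0.09, 0, 0, 0, 0]]}}

```text
clock: 29.1
tool_pos: [0.5528, -0.1513, 0.1046]
orientation: [180.0, -0.0, -5.0]
force: [5.3, -1.7, -1.1]
opening: 0.0152
```

Request:
{"api": "move_arm", "payload": {"commands": [[0, -0.02, 0.01, 0, 0, 0, 0], [0, -0.04, 0.02, 0, 0, 0, 0], [0, -0.06, 0.03, 0, 0, 0, 0], [0, -0.08, 0.04, 0, 0, 0, 0], [0, -0.09, 0.05, 0, 0, 0, 0], [0, -0.11, 0.06, 0, 0, 0, 0], [0, -0.13, 0.07, 0, 0, 0, 0], [0, -0.15, 0.08, 0, 0, 0, 0]]}}

```text
clock: 30.1
tool_pos: [0.5512, -0.152, 0.1046]
orientation: [180.0, -0.0, -5.0]
force: [4.9, -1.7, -1.6]
opening: 0.0152
```

Request:
{"api": "move_arm", "payload": {"commands": [[0, -0.02, 0.01, 0, 0, 0, 0], [0, -0.04, 0.02, 0, 0, 0, 0], [0, -0.06, 0.03, 0, 0, 0, 0], [0, -0.08, 0.04, 0, 0, 0, 0], [0, -0.1, 0.04, 0, 0, 0, 0], [0, -0.12, 0.05, 0, 0, 0, 0], [0, -0.14, 0.06, 0, 0, 0, 0], [0, -0.16, 0.07, 0, 0, 0, 0]]}}

```text
clock: 31.1
tool_pos: [0.5495, -0.1526, 0.1046]
orientation: [180.0, -0.0, -5.0]
force: [4.7, -3.0, -2.0]
opening: 0.0152
```

Request:
{"api": "move_arm", "payload": {"commands": [[0, -0.02, 0.01, 0, 0, 0, 0], [0, -0.04, 0.02, 0, 0, 0, 0], [0, -0.06, 0.03, 0, 0, 0, 0], [0, -0.08, 0.04, 0, 0, 0, 0], [0, -0.1, 0.04, 0, 0, 0, 0], [0, -0.12, 0.05, 0, 0, 0, 0], [0, -0.14, 0.06, 0, 0, 0, 0], [0, -0.16, 0.07, 0, 0, 0, 0]]}}

```text
clock: 32.1
tool_pos: [0.5478, -0.1531, 0.1046]
orientation: [180.0, 0.0, -5.0]
force: [4.1, -3.0, -0.4]
opening: 0.0153
```

Request:
{"api": "move_arm", "payload": {"commands": [[0, -0.02, 0.01, 0, 0, 0, 0], [0, -0.04, 0.02, 0, 0, 0, 0], [0, -0.06, 0.02, 0, 0, 0, 0], [0, -0.08, 0.03, 0, 0, 0, 0], [0, -0.1, 0.04, 0, 0, 0, 0], [0, -0.12, 0.05, 0, 0, 0, 0], [0, -0.14, 0.05, 0, 0, 0, 0], [0, -0.16, 0.06, 0, 0, 0, 0]]}}

```text
clock: 33.1
tool_pos: [0.5462, -0.1536, 0.1046]
orientation: [180.0, -0.0, -5.0]
force: [3.3, -2.6, -0.0]
opening: 0.015
```

Request:
{"api": "move_arm", "payload": {"commands": [[0, -0.02, 0.01, 0, 0, 0, 0], [0, -0.04, 0.01, 0, 0, 0, 0], [0, -0.06, 0.02, 0, 0, 0, 0], [0, -0.08, 0.03, 0, 0, 0, 0], [0, -0.11, 0.03, 0, 0, 0, 0], [0, -0.13, 0.04, 0, 0, 0, 0], [0, -0.15, 0.04, 0, 0, 0, 0], [0, -0.17, 0.05, 0, 0, 0, 0]]}}

```text
clock: 34.1
tool_pos: [0.5445, -0.1539, 0.1046]
orientation: [180.0, -0.0, -5.0]
force: [5.0, -2.7, -1.0]
opening: 0.0153
```

Request:
{"api": "move_arm", "payload": {"commands": [[0, -0.02, 0.01, 0, 0, 0, 0], [0, -0.04, 0.01, 0, 0, 0, 0], [0, -0.06, 0.02, 0, 0, 0, 0], [0, -0.08, 0.03, 0, 0, 0, 0], [0, -0.11, 0.03, 0, 0, 0, 0], [0, -0.13, 0.04, 0, 0, 0, 0], [0, -0.15, 0.04, 0, 0, 0, 0], [0, -0.17, 0.05, 0, 0, 0, 0]]}}

```text
clock: 35.1
tool_pos: [0.5427, -0.1542, 0.1046]
orientation: [-180.0, 0.0, -5.0]
force: [4.0, -2.5, -0.8]
opening: 0.0155
```

Request:
{"api": "move_arm", "payload": {"commands": [[0, -0.02, 0, 0, 0, 0, 0], [0, -0.04, 0.01, 0, 0, 0, 0], [0, -0.06, 0.01, 0, 0, 0, 0], [0, -0.08, 0.02, 0, 0, 0, 0], [0, -0.11, 0.02, 0, 0, 0, 0], [0, -0.13, 0.02, 0, 0, 0, 0], [0, -0.15, 0.03, 0, 0, 0, 0], [0, -0.17, 0.03, 0, 0, 0, 0]]}}

```text
clock: 36.1
tool_pos: [0.5409, -0.1544, 0.1046]
orientation: [180.0, 0.0, -5.0]
force: [4.0, -1.9, 0.2]
opening: 0.0153
```

Request:
{"api": "move_arm", "payload": {"commands": [[0, -0.02, 0, 0, 0, 0, 0], [0, -0.04, 0.01, 0, 0, 0, 0], [0, -0.06, 0.01, 0, 0, 0, 0], [0, -0.08, 0.01, 0, 0, 0, 0], [0, -0.11, 0.01, 0, 0, 0, 0], [0, -0.13, 0.02, 0, 0, 0, 0], [0, -0.15, 0.02, 0, 0, 0, 0], [0, -0.17, 0.02, 0, 0, 0, 0]]}}

```text
clock: 37.1
tool_pos: [0.5393, -0.1545, 0.1045]
orientation: [180.0, 0.0, -5.0]
force: [2.8, -3.0, 0.3]
opening: 0.0153
```

Request:
{"api": "move_arm", "payload": {"commands": [[0, -0.02, 0, 0, 0, 0, 0], [0, -0.04, 0, 0, 0, 0, 0], [0, -0.06, 0, 0, 0, 0, 0], [0, -0.08, 0.01, 0, 0, 0, 0], [0, -0.11, 0.01, 0, 0, 0, 0], [0, -0.13, 0.01, 0, 0, 0, 0], [0, -0.15, 0.01, 0, 0, 0, 0], [0, -0.17, 0.01, 0, 0, 0, 0]]}}

```text
clock: 38.1
tool_pos: [0.5376, -0.1545, 0.1046]
orientation: [180.0, 0.0, -5.0]
force: [2.7, -2.3, 0.5]
opening: 0.0152
```

Request:
{"api": "move_arm", "payload": {"commands": [[0, -0.02, 0, 0, 0, 0, 0], [0, -0.04, 0, 0, 0, 0, 0], [0, -0.06, 0, 0, 0, 0, 0], [0, -0.08, 0, 0, 0, 0, 0], [0, -0.11, 0, 0, 0, 0, 0], [0, -0.13, 0, 0, 0, 0, 0], [0, -0.15, 0, 0, 0, 0, 0], [0, -0.17, 0, 0, 0, 0, 0]]}}

```text
clock: 39.1
tool_pos: [0.5359, -0.1543, 0.1046]
orientation: [180.0, -0.0, -5.0]
force: [3.0, -4.0, -0.1]
opening: 0.0153
```

Request:
{"api": "move_arm", "payload": {"commands": [[0, -0.02, 0, 0, 0, 0, 0], [0, -0.04, 0, 0, 0, 0, 0], [0, -0.06, 0, 0, 0, 0, 0], [0, -0.08, 0, 0, 0, 0, 0], [0, -0.11, 0, 0, 0, 0, 0], [0, -0.13, 0, 0, 0, 0, 0], [0, -0.15, 0, 0, 0, 0, 0], [0, -0.17, 0, 0, 0, 0, 0]]}}

```text
clock: 40.1
tool_pos: [0.5342, -0.1542, 0.1046]
orientation: [180.0, -0.0, -5.0]
force: [2.7, -4.1, -0.3]
opening: 0.0155
```

Request:
{"api": "move_arm", "payload": {"commands": [[0, -0.02, 0, 0, 0, 0, 0], [0, -0.04, 0, 0, 0, 0, 0], [0, -0.06, 0, 0, 0, 0, 0], [0, -0.08, -0.01, 0, 0, 0, 0], [0, -0.11, -0.01, 0, 0, 0, 0], [0, -0.13, -0.01, 0, 0, 0, 0], [0, -0.15, -0.01, 0, 0, 0, 0], [0, -0.17, -0.01, 0, 0, 0, 0]]}}

```text
clock: 41.1
tool_pos: [0.5323, -0.1539, 0.1045]
orientation: [180.0, 0.0, -5.0]
force: [1.2, -3.3, 0.9]
opening: 0.0154
```

Request:
{"api": "move_arm", "payload": {"commands": [[0, -0.02, 0, 0, 0, 0, 0], [0, -0.04, -0.01, 0, 0, 0, 0], [0, -0.06, -0.01, 0, 0, 0, 0], [0, -0.08, -0.01, 0, 0, 0, 0], [0, -0.11, -0.01, 0, 0, 0, 0], [0, -0.13, -0.02, 0, 0, 0, 0], [0, -0.15, -0.02, 0, 0, 0, 0], [0, -0.17, -0.02, 0, 0, 0, 0]]}}

```text
clock: 42.1
tool_pos: [0.5306, -0.1535, 0.1045]
orientation: [180.0, 0.0, -5.0]
force: [-0.9, -2.5, 2.6]
opening: 0.0154
```

Request:
{"api": "move_arm", "payload": {"commands": [[0, -0.02, 0, 0, 0, 0, 0], [0, -0.04, -0.01, 0, 0, 0, 0], [0, -0.06, -0.01, 0, 0, 0, 0], [0, -0.08, -0.01, 0, 0, 0, 0], [0, -0.1, -0.02, 0, 0, 0, 0], [0, -0.12, -0.02, 0, 0, 0, 0], [0, -0.14, -0.03, 0, 0, 0, 0], [0, -0.16, -0.03, 0, 0, 0, 0]]}}

```text
clock: 43.1
tool_pos: [0.5293, -0.1531, 0.1045]
orientation: [180.0, 0.0, -5.0]
force: [-1.3, -2.6, 1.8]
opening: 0.0154
```

Run:
```python
from h import *
tang()
```

```text
t 43.1 tcp [ 0.5293 -0.1531  0.1045] Ftool [-1.   2.7 -1.8] open 0.0154 dial [ 1.7612  0.034  -0.0064 -0.0334]
phi 1.7612 Ft 0.5 Fr 2.88 cmd est [-0.627  3.297] 1.7589 3.356
```

Request:
{"api": "move_arm", "payload": {"commands": [[0, -0.02, 0, 0, 0, 0, 0], [0, -0.04, -0.01, 0, 0, 0, 0], [0, -0.06, -0.01, 0, 0, 0, 0], [0, -0.08, -0.02, 0, 0, 0, 0], [0, -0.1, -0.02, 0, 0, 0, 0], [0, -0.12, -0.03, 0, 0, 0, 0], [0, -0.14, -0.03, 0, 0, 0, 0], [0, -0.16, -0.04, 0, 0, 0, 0]]}}

```text
clock: 44.1
tool_pos: [0.5277, -0.1526, 0.1045]
orientation: [180.0, 0.0, -5.0]
force: [-0.8, -4.2, -0.0]
opening: 0.0152
```

Run:
```python
from h import *
tang();o=sensors.get_obs();print(o["moment"],o["force"])
```

```text
t 44.1 tcp [ 0.5277 -0.1526  0.1045] Ftool [-0.4  4.3  0. ] open 0.0152 dial [ 1.8114  0.034  -0.0081 -0.033 ]
phi 1.8114 Ft -0.62 Fr 4.23 cmd est [-0.803  3.233] 1.8143 3.331
[-1.89865413  0.05136308  0.00452216] [-0.77561688 -4.20824136 -0.04543362]
```

Request:
{"api": "move_arm", "payload": {"commands": [[0, -0.02, 0, 0, 0, 0, 0], [0, -0.04, -0.01, 0, 0, 0, 0], [0, -0.06, -0.01, 0, 0, 0, 0], [0, -0.08, -0.02, 0, 0, 0, 0], [0, -0.1, -0.02, 0, 0, 0, 0], [0, -0.12, -0.02, 0, 0, 0, 0], [0, -0.14, -0.03, 0, 0, 0, 0], [0, -0.16, -0.03, 0, 0, 0, 0]]}}

```text
clock: 45.1
tool_pos: [0.5267, -0.1522, 0.1046]
orientation: [180.0, -0.1, -5.0]
force: [2.3, -5.6, -2.8]
opening: 0.0156
```

Run:
```python
from h import *
tang();o=sensors.get_obs();print(o["moment"],o["force"])
s=cams.snapshot("wrist");cv2.imwrite("pics/n_wrist.png",s["frame"][:,:,::-1])
```

```text
t 45.1 tcp [ 0.5267 -0.1522  0.1046] Ftool [2.7 5.3 2.8] open 0.0156 dial [ 1.8421  0.0339 -0.0091 -0.0327]
phi 1.8421 Ft -4.08 Fr 4.42 cmd est [-0.952  3.188] 1.861 3.327
[-2.24970162 -0.7312891  -0.02125399] [ 2.27662901 -5.56780765 -2.79682066]
```

View pics/n_wrist.png

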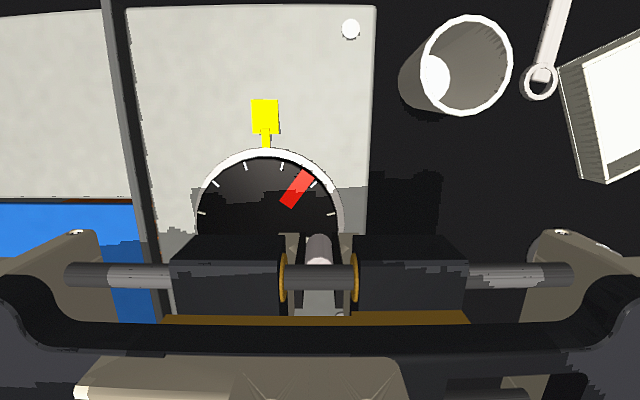

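Movement fell short this time (1.1 of 1.6 mm) and Ft rose by 3.5 N, which looks like the stop at about 1.84. Confirming with a smaller 1 mm step.

Request:
{"api": "move_arm", "payload": {"commands": [[0, -0.02, 0, 0, 0, 0, 0], [0, -0.03, -0.01, 0, 0, 0, 0], [0, -0.05, -0.01, 0, 0, 0, 0], [0, -0.06, -0.02, 0, 0, 0, 0], [0, -0.08, -0.02, 0, 0, 0, 0], [0, -0.1, -0.03, 0, 0, 0, 0], [0, -0.1, -0.03, 0, 0, 0, 0], [0, -0.1, -0.03, 0, 0, 0, 0]]}}

```text
clock: 46.15
tool_pos: [0.5263, -0.152, 0.1046]
orientation: [180.0, -0.1, -5.0]
force: [3.1, -7.6, -3.7]
opening: 0.0153
```

Run:
```python
from h import *
tang();o=sensors.get_obs();print(o["moment"],o["force"])
```

```text
t 46.15 tcp [ 0.5263 -0.152   0.1046] Ftool [3.7 7.3 3.7] open 0.0153 dial [ 1.8546  0.0339 -0.0095 -0.0326]
phi 1.8546 Ft -5.63 Fr 5.97 cmd est [-1.007  3.143] 1.8809 3.301
[-2.87421716 -1.32753297  0.0074633 ] [ 3.09240758 -7.59941571 -3.68255656]
```

Request:
{"api": "move_arm", "payload": {"commands": [[0, -0.02, 0, 0, 0, 0, 0], [0, -0.03, -0.01, 0, 0, 0, 0], [0, -0.05, -0.01, 0, 0, 0, 0], [0, -0.06, -0.02, 0, 0, 0, 0], [0, -0.08, -0.02, 0, 0, 0, 0], [0, -0.1, -0.03, 0, 0, 0, 0], [0, -0.1, -0.03, 0, 0, 0, 0], [0, -0.1, -0.03, 0, 0, 0, 0]]}}

```text
clock: 47.15
tool_pos: [0.5259, -0.1518, 0.1047]
orientation: [180.0, -0.2, -5.0]
force: [5.3, -9.7, -5.9]
opening: 0.0154
```

Run:
```python
from h import *
tang();o=sensors.get_obs();print(o["moment"],o["force"])
```

```text
t 47.15 tcp [ 0.5259 -0.1518  0.1047] Ftool [6.1 9.2 6. ] open 0.0154 dial [ 1.8684  0.0339 -0.0099 -0.0324]
phi 1.8684 Ft -8.57 Fr 7.03 cmd est [-1.089  3.1  ] 1.9085 3.286
[-3.57730415 -2.07879896  0.04832256] [ 5.33098478 -9.73044357 -5.94088957]
```

Run:
```python
from h import *
o,p,R=st()
s=cams.snapshot("wrist");cv2.imwrite("pics/o_wrist.png",s["frame"][:,:,::-1])
for q in("n",):
    im=cv2.imread("pics/n_wrist.png")[:,:,::-1];
    for nm,f in(("n",im),("o",s["frame"])):
        m=masks(dict(frame=np.ascontiguousarray(f)))
        for k in("red","yel"):
            ys,xs=np.nonzero(m[k][100:235,230:340]);print(nm,k,len(xs),xs.mean()+230,ys.mean()+100)
        ys,xs=np.nonzero(m["red"][100:235,230:340]);d=cv2.fitLine(np.c_[xs,ys].astype(np.float32),cv2.DIST_L2,0,.01,.01).ravel();print(np.degrees(np.arctan2(d[1],d[0])))
```

```text
n red 614 296.4885993485342 188.67589576547232
n yel 1025 264.65268292682924 119.05951219512195
-52.6878
o red 618 297.87864077669906 187.90938511326863
o yel 989 265.27502527805865 118.4984833164813
-51.75392
```

Request:
{"api": "move_arm", "payload": {"commands": [[0, -0.02, 0, 0, 0, 0, 0], [0, -0.03, -0.01, 0, 0, 0, 0], [0, -0.05, -0.01, 0, 0, 0, 0], [0, -0.06, -0.02, 0, 0, 0, 0], [0, -0.08, -0.02, 0, 0, 0, 0], [0, -0.08, -0.02, 0, 0, 0, 0], [0, -0.08, -0.02, 0, 0, 0, 0], [0, -0.08, -0.02, 0, 0, 0, 0]]}}

```text
clock: 48.2
tool_pos: [0.5256, -0.1517, 0.1047]
orientation: [180.0, -0.2, -4.9]
force: [7.3, -10.4, -6.9]
opening: 0.0152
```

Run:
```python
from h import *
tang()
s=cams.snapshot("wrist");f=s["frame"]
m=masks(s)
for k in("red","yel"):
    ys,xs=np.nonzero(m[k][100:235,230:340]);print(k,len(xs),xs.mean()+230,ys.mean()+100)
ys,xs=np.nonzero(m["red"][100:235,230:340]);d=cv2.fitLine(np.c_[xs,ys].astype(np.float32),cv2.DIST_L2,0,.01,.01).ravel();print(np.degrees(np.arctan2(d[1],d[0])))
```

```text
t 48.2 tcp [ 0.5256 -0.1517  0.1047] Ftool [8.2 9.7 7. ] open 0.0152 dial [ 1.8779  0.0339 -0.0102 -0.0323]
phi 1.8779 Ft -10.75 Fr 6.8 cmd est [-1.15  3.08] 1.9282 3.288
red 620 298.35322580645163 187.6725806451613
yel 979 265.4096016343207 118.30643513789582
-51.449142
```

The dial has stopped dead: Ft is 10.7 N and it only yields elastically, which is inside the 6–12 N band. Releasing and rising.

Request:
{"api": "move_arm", "payload": {"commands": [[3, 0, 0, 0, 0, 0, 0], [5, 0, 0, 0, 0, 0, 0], [8.7, 0, 0, 0, 0, 0, 0], [8.7, 0, 0, -0.5, 0, 0, 0], [8.7, 0, 0, -2, 0, 0, 0], [8.7, 0, 0, -4, 0, 0, 0], [8.7, 0, 0, -6, 0, 0, 0], [8.7, 0, 0, -7, 0, 0, 0]]}}

```text
clock: 49.25
tool_pos: [0.5242, -0.151, 0.1768]
orientation: [-180.0, -0.2, -5.0]
force: [0.7, 0.0, 0.2]
opening: 0.0858
```

Run:
```python
from h import *
tang()
s=cams.snapshot("wrist");cv2.imwrite("pics/p_wrist.png",s["frame"][:,:,::-1])
o,p,R=st();print("to grip cm",R.T@(np.array([.484,.027,.098])-p)*100)
```

```text
t 49.25 tcp [ 0.5242 -0.151   0.1768] Ftool [ 0.7 -0.1 -0.2] open 0.0858 dial [ 1.9233  0.0339 -0.0117 -0.0318]
phi 1.9233 Ft -0.58 Fr -0.32 cmd est [-1.179  3.18 ] 1.9259 3.391
to grip cm [ -5.60583771 -17.3958828    7.9217109 ]
```

View pics/p_wrist.png

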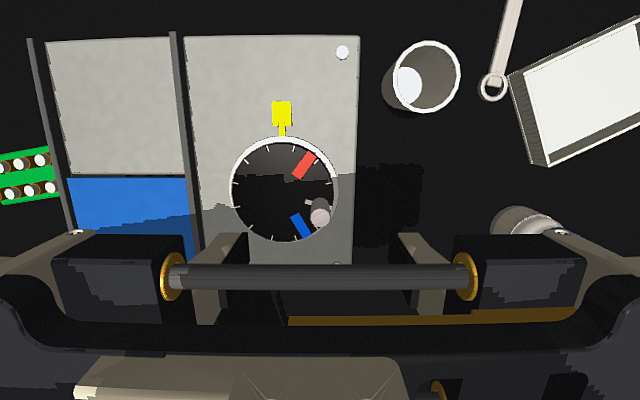

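Knob free at (320,212), everything else in place. Moving to the cover grip.

Request:
{"api": "move_arm", "payload": {"commands": [[8.7, -1.5, -4.5, 0, 0, 0, 0], [8.7, -3, -9, 0, 0, 0, 0], [8.7, -4.5, -13.5, 0, 0, 0, 0], [8.7, -5.6, -17.4, 0, 0, 0, 0], [8.7, -5.6, -17.4, 2, 0, 0, 0], [8.7, -5.6, -17.4, 3.5, 0, 0, 0], [8.7, -5.6, -17.4, 4, 0, 0, 0], [8.7, -5.6, -17.4, 4, 0, 0, 0]]}}

```text
clock: 50.3
tool_pos: [0.4827, 0.0266, 0.1342]
orientation: [180.0, 0.0, -5.0]
force: [-0.1, 0.4, 0.4]
opening: 0.0872
```

Run:
```python
from h import *
rep()
for n in("wrist","scene","top"):
    s=cams.snapshot(n);f=s["frame"][:,:,::-1];print(proj(s,[[.484,.027,.122]]))
    cv2.imwrite(f"pics/q_{n}.png",f if n!="scene" else cv2.resize(f[130:230,260:390],None,fx=6,fy=6))
```

```text
t 50.3 tcp [0.4827 0.0266 0.1342] Ftool [-0.1 -0.4 -0.4] open 0.0872 dial [-2.0217  0.1572 -0.0685  0.1415]
[[320.43293197 236.39100156]]
[[334.54706949 157.52053035]]
[[320.27215045 227.50888857]]
```

View pics/q_wrist.png

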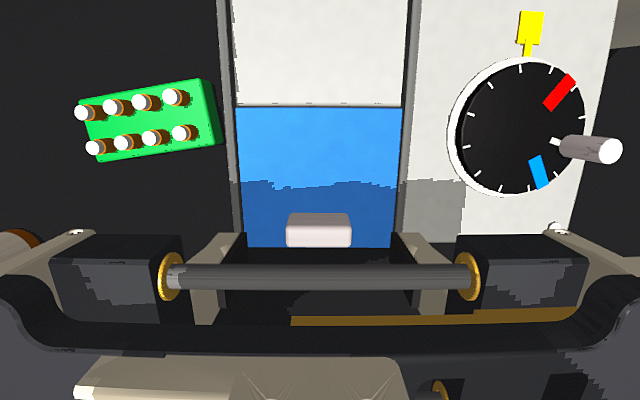

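View pics/q_scene.png

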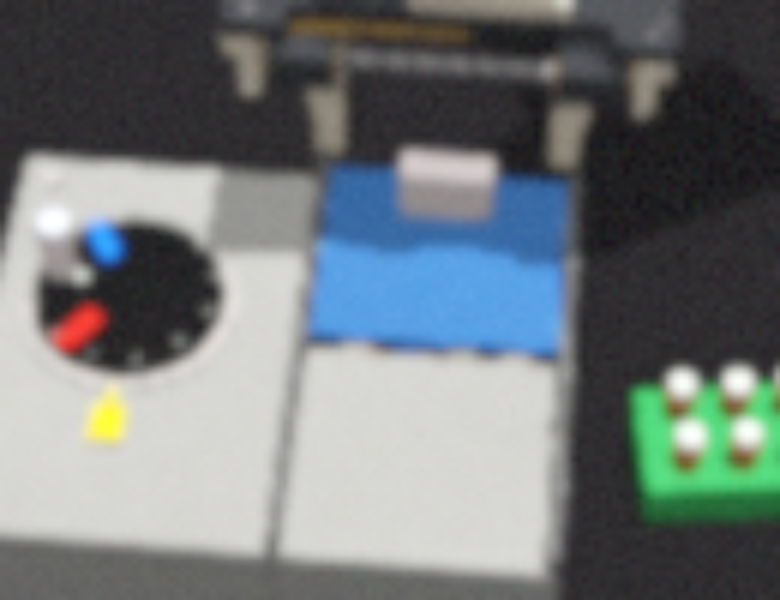

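The grip block is centred between the fingers (wrist (319,230)). Descending and closing on it.

Request:
{"api": "move_arm", "payload": {"commands": [[8.7, 0.2, 0, 1.2, 0, 0, 0], [8.7, 0.2, 0, 2.4, 0, 0, 0], [8.7, 0.2, 0, 3.3, 0, 0, 0], [8.7, 0.2, 0, 3.6, 0, 0, 0], [6, 0.2, 0, 3.6, 0, 0, 0], [4, 0.2, 0, 3.6, 0, 0, 0], [3, 0.2, 0, 3.6, 0, 0, 0], [3, 0.2, 0, 3.6, 0, 0, 0]]}}

```text
clock: 51.45
tool_pos: [0.4848, 0.027, 0.0988]
orientation: [-180.0, -0.0, -5.0]
force: [-0.1, 0.9, 0.6]
opening: 0.0524
```

Request:
{"api": "move_arm", "payload": {"commands": [[3, 0, 0, 0, 0, 0, 0], [3, 0, 0, 0, 0, 0, 0], [3, 0.1, 0, 0, 0, 0, 0], [3, 0.2, 0, 0, 0, 0, 0], [3, 0.4, 0, 0, 0, 0, 0], [3, 0.6, 0, 0, 0, 0, 0], [3, 0.6, 0, 0, 0, 0, 0], [3, 0.6, 0, 0, 0, 0, 0]]}}

```text
clock: 52.45
tool_pos: [0.4904, 0.0261, 0.0987]
orientation: [180.0, 0.0, -5.0]
force: [-2.5, -3.0, 4.6]
opening: 0.044
```

Run:
```python
from h import *
rep()
s=cams.snapshot("wrist");cv2.imwrite("pics/r_wrist.png",s["frame"][:,:,::-1])
```

```text
t 52.45 tcp [0.4904 0.0261 0.0987] Ftool [-2.2  3.2 -4.6] open 0.044 dial [-1.9759  0.1542 -0.0608  0.1417]
```

View pics/r_wrist.png

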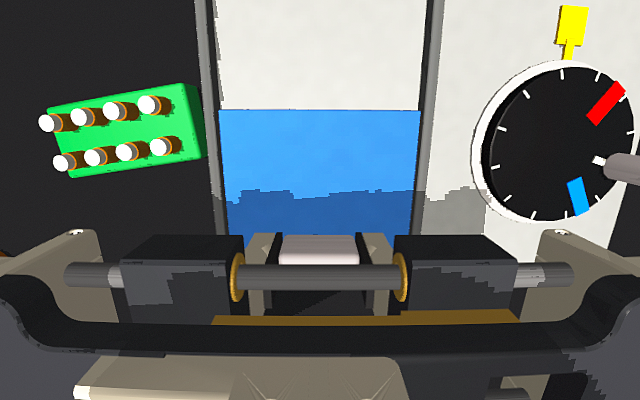

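The cover slid 6 mm with only 2.5 N, so the catch is released. Sliding most of the way, then gently to the end stop.

Request:
{"api": "move_arm", "payload": {"commands": [[3, 0.9, 0, 0, 0, 0, 0], [3, 1.9, 0, 0, 0, 0, 0], [3, 2.9, 0, 0, 0, 0, 0], [3, 3.9, 0, 0, 0, 0, 0], [3, 4.9, 0, 0, 0, 0, 0], [3, 5.9, 0, 0, 0, 0, 0], [3, 6.8, 0, 0, 0, 0, 0], [3, 7.4, 0, 0, 0, 0, 0]]}}

```text
clock: 53.5
tool_pos: [0.5642, 0.0193, 0.0987]
orientation: [179.9, 0.1, -5.0]
force: [-4.5, -4.7, 7.2]
opening: 0.0437
```

Request:
{"api": "move_arm", "payload": {"commands": [[3, 0.1, 0, 0, 0, 0, 0], [3, 0.2, 0, 0, 0, 0, 0], [3, 0.3, 0, 0, 0, 0, 0], [3, 0.4, 0, 0, 0, 0, 0], [3, 0.5, 0, 0, 0, 0, 0], [3, 0.6, 0, 0, 0, 0, 0], [3, 0.6, 0, 0, 0, 0, 0], [3, 0.6, 0, 0, 0, 0, 0]]}}

```text
clock: 54.5
tool_pos: [0.5694, 0.0189, 0.0987]
orientation: [179.9, 0.1, -5.0]
force: [-5.1, -3.9, 7.5]
opening: 0.044
```

Run:
```python
from h import *
o,p=rep();print((p-np.array([.4848,.0268,.0987]))[:2]@[np.cos(np.radians(-5)),np.sin(np.radians(-5))])
```

```text
t 54.5 tcp [0.5694 0.0189 0.0987] Ftool [-4.7  4.4 -7.5] open 0.044 dial [-1.4406  0.1426  0.0185  0.1414]
0.08494784870493394
```

Request:
{"api": "move_arm", "payload": {"commands": [[3, 0.05, 0, 0, 0, 0, 0], [3, 0.1, 0, 0, 0, 0, 0], [3, 0.15, 0, 0, 0, 0, 0], [3, 0.2, 0, 0, 0, 0, 0], [3, 0.25, 0, 0, 0, 0, 0], [3, 0.25, 0, 0, 0, 0, 0], [3, 0.25, 0, 0, 0, 0, 0], [3, 0.25, 0, 0, 0, 0, 0]]}}

```text
clock: 55.5
tool_pos: [0.5695, 0.0188, 0.0986]
orientation: [179.9, 0.3, -5.0]
force: [-14.6, -0.3, 15.9]
opening: 0.0437
```

Run:
```python
from h import *
o,p=rep()
s=cams.snapshot("wrist");cv2.imwrite("pics/s_wrist.png",s["frame"][:,:,::-1])
```

```text
t 55.5 tcp [0.5695 0.0188 0.0986] Ftool [-14.6   1.6 -15.8] open 0.0437 dial [-1.4399  0.1426  0.0186  0.1414]
```

End stop felt: no movement and 14.6 N. Easing back, letting go and rising.

Request:
{"api": "move_arm", "payload": {"commands": [[3, -0.2, 0, 0, 0, 0, 0], [5, -0.2, 0, 0, 0, 0, 0], [7, -0.2, 0, 0, 0, 0, 0], [8.7, -0.2, 0, 0, 0, 0, 0], [8.7, -0.2, 0, -1, 0, 0, 0], [8.7, -0.2, 0, -4, 0, 0, 0], [8.7, -0.2, 0, -8, 0, 0, 0], [8.7, -0.2, 0, -12, 0, 0, 0]]}}

```text
clock: 56.55
tool_pos: [0.5709, 0.0195, 0.2205]
orientation: [-180.0, -0.0, -5.0]
force: [0.5, -0.6, 0.0]
opening: 0.0868
```

Request:
{"api": "move_arm", "payload": {"commands": [[8.7, -4, 0, -2, 0, 0, 0], [8.7, -8, 0, -4, 0, 0, 0], [8.7, -11, 0, -5, 0, 0, 0], [8.7, -13, 0, -6, 0, 0, 0], [8.7, -13, 0, -6, 0, 0, 0], [8.7, -13, 0, -6, 0, 0, 0], [8.7, -13, 0, -6, 0, 0, 0], [8.7, -13, 0, -6, 0, 0, 0]]}}

```text
clock: 57.55
tool_pos: [0.4417, 0.0306, 0.278]
orientation: [180.0, 0.1, -5.0]
force: [0.1, -0.2, 0.2]
opening: 0.0869
```

Run:
```python
from h import *
rep()
for n in("scene","wrist"):
    s=cams.snapshot(n);f=s["frame"][:,:,::-1]
    cv2.imwrite(f"pics/t_{n}.png",f)
    if n=="scene": cv2.imwrite("pics/t_zoom.png",cv2.resize(f[145:255,240:370],None,fx=5,fy=5))
```

```text
t 57.55 tcp [0.4417 0.0306 0.278 ] Ftool [ 0.1  0.2 -0.2] open 0.0869 dial [-2.2287  0.1795 -0.1097  0.142 ]
```

View pics/t_zoom.png

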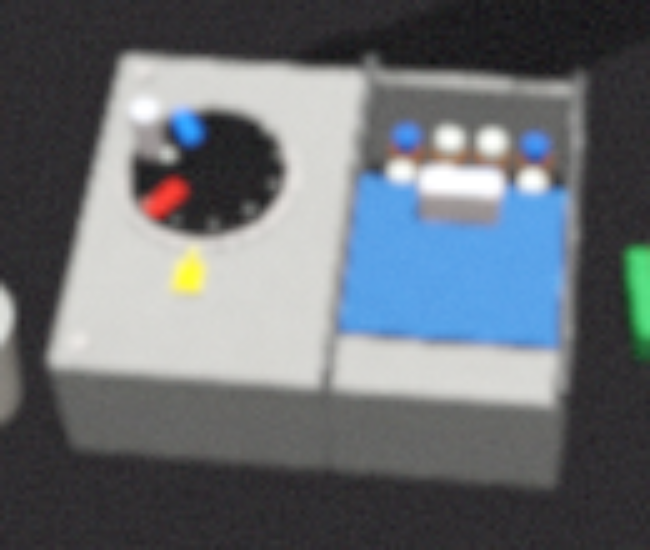

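View pics/t_scene.png

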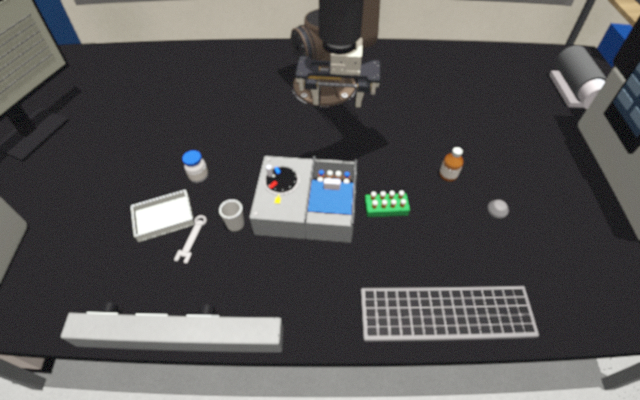

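The cover is back and the vials show at scene (330,175). The jar, tray, spanner, beaker, rack, bottle and mouse are at the same pixels as at the start, and the gripper is clear. Handing in.

```bash
python3 -c "
from plant import job
print(job.close_job())"
```

```text
the job is handed in; nothing more can be done
None
```

The lockbox is open: I dialled the combination, slid the cover back to its end stop and let go, handing in at about 58 s of the 72 s allowed.

- **Dialling:** I stopped clockwise on the second red at dial 7.48 and anticlockwise on the second blue at -0.81. The camera showed each line within about 0.05 rad of the index, inside the 0.13 allowed.
- **Final turn:** Small clockwise steps ended against a stop at about 1.85 rad, with about 10.7 N at the knob.
- **Cover:** It slid freely at under 5 N. It stopped at 85 mm, where a small further push raised the force to 14.6 N with no movement, so I eased off and released it.

The last picture shows the vials uncovered, and by eye every bystander is where it was. The arm was clear and the force near zero.

Two readings did not quite agree. The arm's position put red exactly on the index, while the picture suggested it was about 0.05 rad short. At the last stop the dial still crept about 0.03 rad as I pushed. I took that as springiness under load, and the cover then coming free confirmed the lock had opened.

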